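# Pack the hole-saw kit back into its case

### The job

Put the hole-saw kit away in its open case: the medium hole saw goes over the small one already sitting in the stepped round well, the large one goes over the medium, each teeth down, level and fully home on its own step, and the arbor lies in its long pocket with the pilot drill in the narrow end, fully down. Set the parts down rather than dropping them, and leave the other things on the bench where they are.

Things in the scene. Friction and masses are not known exactly. Their poses are not given: they have to be found in the camera images.
- kit_case: Black tool case, fixed, lying open: base 184 (x) x 268 (y) x 24 mm high with a grey insert (top face 22 mm above the bench), carry handle on the -x side (to x = -118 mm), empty lid on its back on the +x side (x 98 to 290 mm, 44 mm high). Stepped round well in the insert's +y half, long arbor pocket in its -y half. Origin: centre of the base on the bench, z up.
- well (a point): Centre of the stepped round well, in the insert's top face (22 mm above the bench); axes as the case. Three concentric steps, one above another: diameter 71 mm, floor 6 mm below the top face (large saw); 54 mm, floor 12 mm below (medium saw); 38 mm, floor 18 mm below (small saw).
- pocket_collar (a point): Where the centre of the arbor's collar lies when home: 19 mm above the bench, 3 mm below the insert's top. Axes as the case; the arbor lies along x, drill to +x. Round it a finger notch, y +-40 mm, x -17 to +25 mm, floor 13 mm below this point; from it a slot 14 mm wide (shank) to x = -51 mm and one 9.4 mm wide (drill) to x = +78 mm, floors 7 mm below.
- pocket_tip (a point): Where the tip of the pilot drill lies when the arbor is fully home: 76 mm along the case's +x from pocket_collar, at the same height.
- saw_small: Small hole saw: plain steel cup turned teeth down, flat closed cap up, outside diameter 35 mm, 44 mm high, about 70 g. Loose; it already stands in the 38 mm step of the well and must stay there. Origin: centre of the toothed rim (underside), z towards the cap.
- saw_medium: Medium hole saw: as the small one, outside diameter 51 mm, inside 45 mm, 44 mm high, cap 4 mm thick, about 120 g; stands teeth down on the bench. Origin: centre of the toothed rim (underside), z towards the cap. It can be gripped across its diameter from above.
- saw_large: Large hole saw: as the others, outside diameter 68 mm, inside 62 mm, 44 mm high, cap 4 mm thick, about 190 g; stands teeth down on the bench. Origin: centre of the toothed rim (underside), z towards the cap. It can be gripped across its diameter from above.
- arbor: Steel arbor, 125 mm long, 160 g, lying level on a flat of its eight-sided collar (26 mm across flats, 22 mm long, upright flats at +-y to grip; it balances there). Towards +x: threaded boss 16 mm thick, 10 mm long, then pilot drill 6.4 mm thick, 55 mm long; towards -x: hexagonal shank 11 mm thick, 38 mm long. Origin: under the middle of the collar, axis 13 mm above.
- arbor_collar (a point): Centre of the arbor's collar, on its axis; axes as the arbor.
- arbor_tip (a point): Tip of the pilot drill, 76 mm along the arbor's +x from arbor_collar.
- copper_tee: Copper pipe tee lying flat, 64 x 50 x 27 mm; leave it alone. Origin: under the crossing.
- ptfe_roll: White roll of thread tape lying flat, diameter 54 mm, 13 mm high; leave it alone. Origin: centre of the underside.
- tape_measure: Black tape measure standing up, 74 x 40 x 62 mm; leave it alone. Origin: centre of the underside.
- screwdriver: Screwdriver lying on the bench; leave it alone. Origin: underside.
- carpenter_pencil: Flat wooden pencil, 190 x 14 x 7 mm; leave it alone. Origin: centre of the underside.
- compound_can: Can of jointing compound, diameter 74 mm, 98 mm high; leave it alone. Origin: centre of the underside.
- cordless_drill: Cordless drill standing on its battery, 245 mm long, 216 mm high, at the right side of the bench; leave it alone. Origin: centre of the underside.
Mind the look-alikes: they are no part of the job. Leave any turquoise look-alike of the saw_large alone. Several things look just like the arbor: the one meant starts nearest to the robot's base.

How it is judged (in metres and radians):
On the way, in this order (a step that is already met when the one before it is completed fails the run):
1. the medium saw stands over the small one, fully home on its step (horizontal distance between saw_medium and well below 0.004 m and z of saw_medium in the frame of well below -0.009 m and angle between saw_medium's own z axis and vertical below 0.05 rad), for 0.2 s.
2. the large saw stands over the medium one, fully home on its step (horizontal distance between saw_large and well below 0.004 m and z of saw_large in the frame of well below -0.0035 m and angle between saw_large's own z axis and vertical below 0.05 rad), for 0.2 s.
At the end, for the whole second after the job is handed in: Three saws nested upright (0.05 rad) in the well, small under medium under large, each within 4 mm of its axis and within 2.5 to 3 mm of its step; arbor collar within 5 mm of pocket_collar, drill tip within 6 mm of pocket_tip; all at rest (all of step 1 and all of step 2 and horizontal distance between saw_small and well below 0.004 m and z of saw_small in the frame of well below -0.015 m and angle between saw_small's own z axis and vertical below 0.05 rad and distance between arbor_collar and pocket_collar below 0.005 m and distance between arbor_tip and pocket_tip below 0.006 m and linear speed of each of saw_medium, saw_large, arbor below 0.01 m/s); the robot touches nothing.
It fails at once if a saw is dropped into the well (faster than 0.6 m/s there) ((horizontal distance between saw_medium and well below 0.02 m and z of saw_medium in the frame of well below 0.02 m and linear speed of saw_medium above 0.6 m/s) or (horizontal distance between saw_large and well below 0.02 m and z of saw_large in the frame of well below 0.02 m and linear speed of saw_large above 0.6 m/s)).
It fails at once if the arbor is dropped into its pocket (faster than 0.6 m/s there) (distance between arbor_collar and pocket_collar below 0.02 m and linear speed of arbor above 0.6 m/s).
It fails at once if a bystander is moved by more than 30 mm (distance of any of copper_tee, ptfe_roll, tape_measure, screwdriver, carpenter_pencil, compound_can, cordless_drill from where it was at the start of the episode above 0.03 m).
It also fails if it takes over 67 s, if anything falls off the work surface, if the arm or the gripper's body presses on something with over 40 N, if the wrist force passes 120 N, or if a joint passes its speed limit or range.

### The arm

A 6-joint arm with a two-finger parallel gripper is mounted at the origin on the work surface. World frame = base frame: x ahead of the robot, y to its left, z up, the work surface at z = 0. Lengths are in mm, angles in rad, forces in N, time in s.
With the tool pointing down it reaches from about 300 to 775 mm from the base axis. Payload 14.6 kg.
Tool frame: the origin (TCP) lies at the very end of the fingers, on their centre line; the grasp point (between the pads) lies 19 mm behind it; z points along the fingers, y is the line along which they close (so a half turn about z gives the same grasp; the last joint's range is limited). The gripper opens to 94 mm and grips with 3 to 60 N. Pads are 16 mm wide; open, the fingers measure 119 mm over their backs; the gripper's body (75 mm by 177 mm) begins 78 mm behind the grasp point.
Start: joints at [-1.28, 0.3, 1.521, -0, 1.321, -0.067], TCP at [192.61, -515.161, 205.446] pointing down, gripper open.
Joint ranges: [-3.03, 3.03], [-0.79, 2.21], [0.23, 2.52], [-1.04, 4.18], [0, 3.07], [-2.55, 2.55]. Speed limits (rad/s): [2.22, 2.22, 2.57, 3.14, 3.14, 3.14].

### API

Orientations are given as [roll, pitch, yaw] about the fixed x, y, z axes, in that order (R = Rz(yaw) Ry(pitch) Rx(roll)).
In Python, from cell import manip gives the robot as it stands. The module is installed in compiled form; this text tells all that it offers.
- The arm moves only by the shell command python3 -m inch 'ROWS' [FORCE]. ROWS is JSON, a list of rows, each an object of numbers: "gripper": the opening, from 0 (shut) to 1 (fully open); "dx", "dy", "dz": the shift along the world's x, y, z in m; "wx", "wy", "wz": the turn, a rotation vector about the world's x, y, z in degrees. A call has exactly 5 rows; each row is the pose to reach, as a shift and turn from the pose commanded when the call began; what a row does not reach only later rows make up. A row lasts 1/12 s, in which the tool goes at most 41.7 mm and 7.16 degrees, less where a joint would pass 70% of its speed; a pose out of reach is approached as far as the arm can. A call with a gripper value outside its range is refused whole. The fingers move at their own pace and stop on an object; FORCE is the grip in N (left out, the last holds). Time passes only in rows, so rows that repeat a pose let the fingers close, or fill a call up. It gives the time, the measured TCP pose, the force, the opening and the grip force at its end, in the units of the state.
- manip.read_state(): the state, without advancing time (a new reading comes with each control period).
- manip.camera(name): name is "scene" or "top"; returns the picture (420x560x3 uint8, blue, green, red); there is no depth.
- manip.camera_info(name): a dict with "camera_matrix" (3x3 intrinsics, pixels), "D" ([k1, k2, p1, p2, k3] as OpenCV has them; the pictures are not rectified), "R" (3x3) and "t" (3): a world point X has camera coordinates R X + t. Camera axes: x right, y down, z forward; pixel columns grow to the right and rows downward; lengths in mm; the calibration is good to about 2 mm. A picture is of the moment at which its call begins. camera_info takes no time and is no camera call.
- manip.sign_off(): hands the job in; it is judged then, once.
The state is a dict: "clock": time; "joints": joint angles; "qd": joint speeds; "effort": joint torques, N m; "eef_pos": TCP position; "eef_rot": TCP orientation; "wrist_force": force on the tool from outside, world axes, zero at the start; "moment": the same for the moment, N m; "finger_gap": finger opening in mm; "finger_force": force on a finger pad.
Only numpy, scipy, OpenCV 4.12 (cv2) and the standard library are available. Lean on these libraries where they do the work, as an engineer would, in place of code of your own. Each camera call takes 0.05 s, during which the arm holds its last target. There are 200 camera calls.

## Working session

There is one attempt and no reset: what is moved stays moved. The work goes in short steps, Python scripts to look and compute and a shell command to move; the robot and the scene stay as the last step left them, time stands still between calls to the robot, and variables do not carry over. Pictures are saved under pics/ and viewed, at most 10 in all, crops included, and the job is handed in when it is done.

```bash
mkdir -p pics
python3 - <<'E'
from cell import manip
import cv2
for n in("scene","top"):
    cv2.imwrite(f"pics/{n}0.png",manip.camera(n)); i=manip.camera_info(n); print(n,i)
print(manip.read_state())
E
```

```text
scene {'camera_matrix': array([[440.91050387,   0.        , 290.26613215],
       [  0.        , 440.91050387, 209.79281871],
       [  0.        ,   0.        ,   1.        ]]), 'D': array([-0.08634655,  0.        ,  0.        ,  0.        ,  0.        ]), 'R': array([[-0.50339588,  0.86398959, -0.01070372],
       [ 0.69695071,  0.39868753, -0.59607714],
       [-0.51073701, -0.30752274, -0.80285582]]), 't': array([ 356.85632035, -303.60056763, 1646.5955214 ])}
top {'camera_matrix': array([[396.18504814,   0.        , 285.31003483],
       [  0.        , 396.18504814, 211.55360883],
       [  0.        ,   0.        ,   1.        ]]), 'D': array([-0.07479371,  0.        ,  0.        ,  0.        ,  0.        ]), 'R': array([[ 0.01104813, -0.99992901,  0.00446325],
       [-0.99203021, -0.01152091, -0.12547243],
       [ 0.12551495, -0.00304145, -0.99208707]]), 't': array([-111.067486  ,  544.3010086 , 1203.39364933])}
{'clock': 0.1, 'joints': array([-1.27958245e+00,  3.00433853e-01,  1.52152638e+00,  4.82781305e-05,
        1.32071199e+00, -6.66051459e-02]), 'qd': array([-0.00165141, -0.00116106, -0.00164565, -0.00057531,  0.00025683,
        0.0011092 ]), 'effort': array([-5.67161969e-04, -5.32639074e+01, -3.53286195e+01,  7.08807749e-02,
        2.34064437e-02, -5.41888471e-05]), 'eef_pos': array([ 192.56458573, -514.92988653,  204.92990653]), 'eef_rot': array([-3.14051859e+00, -1.18511131e-04,  3.57806984e-01]), 'wrist_force': array([-0.07446122,  0.3442999 ,  0.20697481]), 'moment': array([0.04647407, 0.02030479, 0.00225518]), 'finger_force': 0.0, 'finger_gap': 93.83206881502471}
```

View pics/scene0.png

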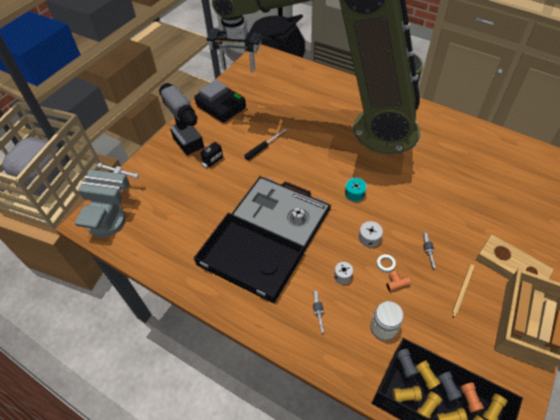

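View pics/top0.png

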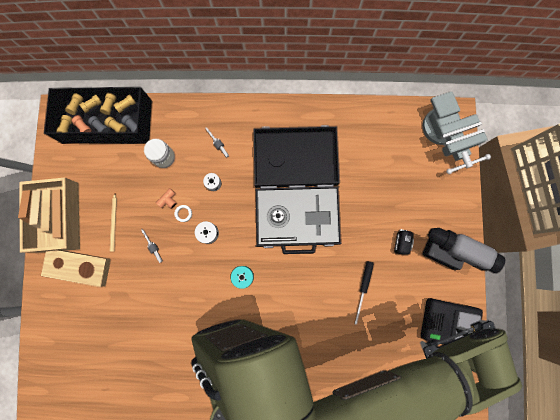

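Top view: large saw (206,232), medium (212,181), near arbor (151,245), turquoise decoy (242,277), well (278,215), pocket notch (318,218). The scene view shows the same parts at large (371,233), medium (344,272), arbor (429,250).

```bash
cat > h.py <<'E'
import numpy as np, cv2
from cell import manip
C={n:manip.camera_info(n) for n in("scene","top")}
def ray(n,p):
    c=C[n]; u=cv2.undistortPoints(np.array([[p]],float),c["camera_matrix"],c["D"])[0,0]
    return -c["R"].T@c["t"], c["R"].T@np.array([u[0],u[1],1])
def plane(n,p,z):
    o,d=ray(n,p); return (o+d*(z-o[2])/d[2])
def tri(p,q):
    a,d=ray("scene",p); b,e=ray("top",q); s=np.linalg.lstsq(np.c_[d,-e],b-a,rcond=None)[0]
    return (a+d*s[0]+b+e*s[1])/2, np.linalg.norm(a+d*s[0]-b-e*s[1])
def proj(n,X):
    c=C[n]; return cv2.projectPoints(np.array([X],float),cv2.Rodrigues(c["R"])[0],c["t"],c["camera_matrix"],c["D"])[0][0,0]
E
python3 - <<'E'
from h import *
rois={"top":(130,165,350,260),"scene":(220,165,450,345)}
for n in rois:
    im=cv2.imread(f"pics/{n}0.png"); x0,y0,x1,y1=rois[n]; c=im[y0:y1,x0:x1]
    h=cv2.cvtColor(c,cv2.COLOR_BGR2HSV)
    m=((h[...,1]<50)&(h[...,2]>120)).astype(np.uint8)*255
    for k in cv2.findContours(m,cv2.RETR_EXTERNAL,cv2.CHAIN_APPROX_NONE)[0]:
        if cv2.contourArea(k)>30:
            r=cv2.minAreaRect(k); print(n,np.array(r[0])+(x0,y0),np.round(r[1],1),round(r[2]),cv2.contourArea(k),plane(n,np.array(r[0])+(x0,y0),44).round())
    s=min(800/c.shape[1],600/c.shape[0]); cv2.imwrite(f"pics/{n}0c.png",cv2.resize(c,None,fx=s,fy=s,interpolation=cv2.INTER_CUBIC)); print(s)
E
```

```text
top [205.5 231.5] [21. 21.] 90 347.5 [479. 141.  44.]
top [182.80000687 213.09999847] [16.1 16.5] 63 209.5 [536. 214.  44.]
top [297.71496582 215.95365143] [53.6 79.7] 88 4118.5 [ 531. -143.   44.]
top [210.75 180.75] [14.8 15.6] 45 182.5 [639. 130.  44.]
3.6363636363636362
scene [321.32072449 320.51341248] [22.   7.9] 70 35.0 [805. 151.  44.]
scene [388.5 315. ] [26. 27.] 90 569.0 [703. 299.  44.]
scene [343.5 269.5] [15. 17.] 90 205.5 [639. 134.  44.]
scene [385.5 263. ] [16. 17.] 90 223.5 [560. 229.  44.]
scene [371. 231.] [18. 22.] 90 301.5 [480. 148.  44.]
scene [279.89175415 210.11855698] [80.5 44.2] 24 3030.0 [ 549. -130.   44.]
3.3333333333333335
```

View pics/top0c.png

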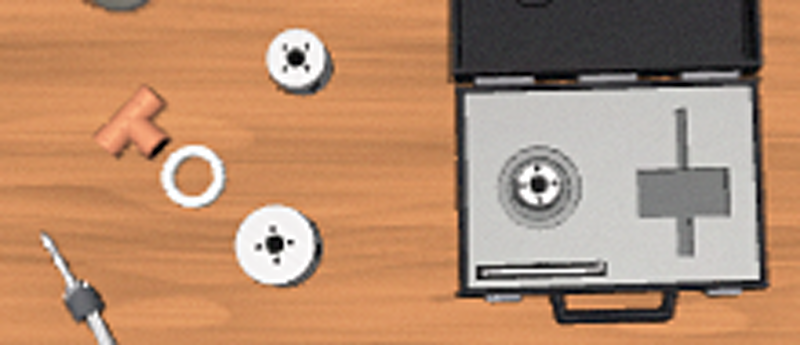

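View pics/scene0c.png

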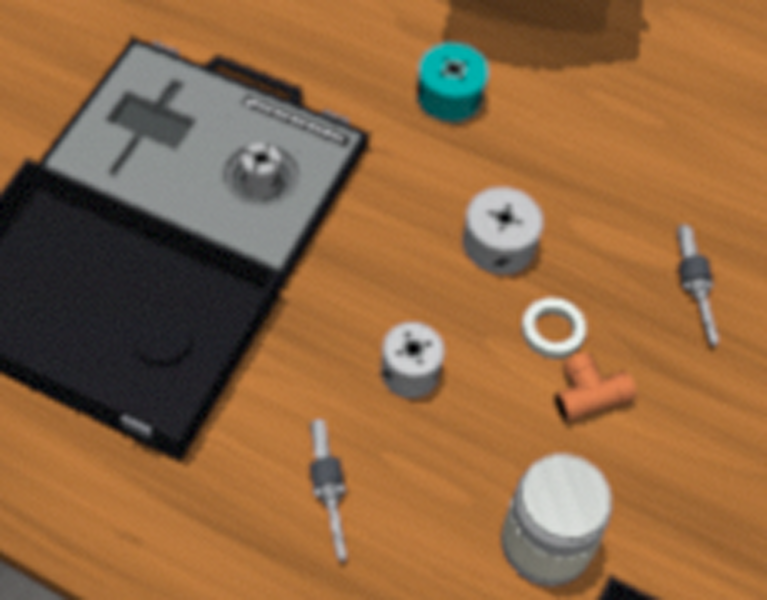

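Run:
```python
from h import *
S={n:cv2.imread(f"pics/{n}0.png") for n in C}
def cen(n,p,r,f):
    x,y=p; c=S[n][y-r:y+r+1,x-r:x+r+1]; h=cv2.cvtColor(c,cv2.COLOR_BGR2HSV).astype(int)
    m=f(h).astype(np.uint8); ks=cv2.findContours(m,cv2.RETR_EXTERNAL,cv2.CHAIN_APPROX_NONE)[0]
    k=cv2.convexHull(max(ks,key=cv2.contourArea)); M=cv2.moments(k)
    return np.array([M["m10"],M["m01"]])/M["m00"]+(x-r,y-r), M["m00"],k+(x-r,y-r)
for nm,pt,ps in(("large",(206,232),(371,230)),("medium",(211,181),(344,269))):
    for v in(170,190):
        a=cen("top",pt,14,lambda h:(h[...,1]<50)&(h[...,2]>v)); b=cen("scene",ps,14,lambda h:(h[...,1]<50)&(h[...,2]>v-15))
        print(nm,v,a[0].round(1),a[1],b[0].round(1),b[1],tri(b[0],a[0]),plane("top",a[0],44).round(1),plane("scene",b[0],44).round(1))
print("V samples top notch,insert",S["top"][217,317],S["top"][200,300],S["scene"][202,265],S["scene"][190,290])
# insert corners
for n,roi,v in(("top",(250,180,345,250),130),("scene",(225,170,335,260),100)):
    x0,y0,x1,y1=roi; h=cv2.cvtColor(S[n][y0:y1,x0:x1],cv2.COLOR_BGR2HSV)
    m=((h[...,1]<45)&(h[...,2]>v)).astype(np.uint8)
    cs,hi=cv2.findContours(m,cv2.RETR_CCOMP,cv2.CHAIN_APPROX_NONE)
    i=max(range(len(cs)),key=lambda i:cv2.contourArea(cs[i])); k=cv2.convexHull(cs[i])
    q=cv2.approxPolyDP(k,6,True).reshape(-1,2)+(x0,y0)
    print(n,[plane(n,p,22)[:2].round(1).tolist() for p in q])
    for j,c in enumerate(cs):
        if hi[0][j][3]==i and cv2.contourArea(c)>40:
            M=cv2.moments(c);p=np.array([M["m10"],M["m01"]])/M["m00"]+(x0,y0); e=cv2.minAreaRect(np.array([plane(n,t+(x0,y0),22)[:2] for t in c[:,0].astype(float)],np.float32)); ex=[plane(n,t+(x0,y0),22)[:2] for t in c[:,0].astype(float)]
            print("  hole",p.round(1),M["m00"],plane(n,p,22)[:2].round(1),"rect",np.round(e[0],1),np.round(e[1],1),round(e[2],1))
print(tri((298.2,212.3),(278.1,215.5)))
```

```text
large 170 [205.  231.8] 346.0 [371.1 230.3] 295.0 (array([477.54910358, 144.79469377,  42.15685484]), np.float64(4.65596471644311)) [478.4 142.3  44. ] [477.6 147.1  44. ]
large 190 [205.  231.8] 345.0 [371. 230.] 280.5 (array([477.53543735, 144.46290484,  43.69117061]), np.float64(4.573407251800424)) [478.5 142.3  44. ] [476.6 146.5  44. ]
medium 170 [210.8 180.5] 182.0 [343.6 269.4] 201.5 (array([639.05431219, 132.11497135,  43.30975917]), np.float64(4.172066645107583)) [639.8 130.1  44. ] [638.4 134.1  44. ]
medium 190 [210.8 180.5] 180.0 [343.6 269. ] 190.0 (array([638.91118106, 132.01814314,  44.90529092]), np.float64(4.289939632181701)) [640.  130.2  44. ] [637.4 133.8  44. ]
V samples top notch,insert [127 126 127] [200 200 202] [81 83 77] [112 111 108]
top [[621.4, -265.6], [456.0, -271.1], [447.1, -23.8], [611.9, -17.4]]
  hole [278.3 239. ] 185.0 [460.2 -84.1] rect [460.3 -84.6] [ 18.8 115.9] 0.7
  hole [276.2 218.9] 71.5 [523.6 -76.7] rect [526.1 -77.8] [52.2 32.2] 82.5
  hole [317.9 216.8] 466.5 [ 531.5 -207.8] rect [ 538.5 -207.5] [97. 99.] 48.0
scene [[457.2, -263.8], [444.7, -21.5], [607.9, -10.9], [620.5, -257.0]]
  hole [297.9 219.5] 146.5 [538.5 -71.3] rect [536.7 -72.1] [46.  56.5] 29.8
  hole [264.4 200.8] 338.5 [ 528.1 -201.6] rect [ 533.6 -201.8] [ 93.  101.7] 50.2
(array([530.04202714, -79.4343934 ,  44.69371636]), np.float64(7.269324957284163))
```

Run:
```python
from h import *
# rectify onto z=22 plane, 4 px/mm: 80x80mm patch per camera, well & notch
o=[]
for n in("top","scene"):
    im=cv2.imread(f"pics/{n}0.png"); row=[]
    for cx,cy in((530,-76),(532,-205)):
        # image right = -y, image up = +x
        g=np.mgrid[0:300,0:390]; X=np.stack([cx+50-g[0]/3,cy+65-g[1]/3,0*g[0]+22.],-1).reshape(-1,3)
        c=C[n]; p=cv2.projectPoints(X,cv2.Rodrigues(c["R"])[0],c["t"],c["camera_matrix"],c["D"])[0].reshape(300,390,2).astype(np.float32)
        w=cv2.remap(im,p[...,0],p[...,1],cv2.INTER_CUBIC)
        for q in range(0,390,30): cv2.line(w,(q,0),(q,6 if q%150 else 14),(0,0,255),1)
        for q in range(0,300,30): cv2.line(w,(0,q),(6 if q%150 else 14,q),(0,0,255),1)
        row.append(cv2.convertScaleAbs(w,alpha=1.2 if n=="top" else 1.9))
    o.append(np.hstack(row))
cv2.imwrite("pics/rect.png",np.vstack(o))
```

```text
(no output)
```

View pics/rect.png

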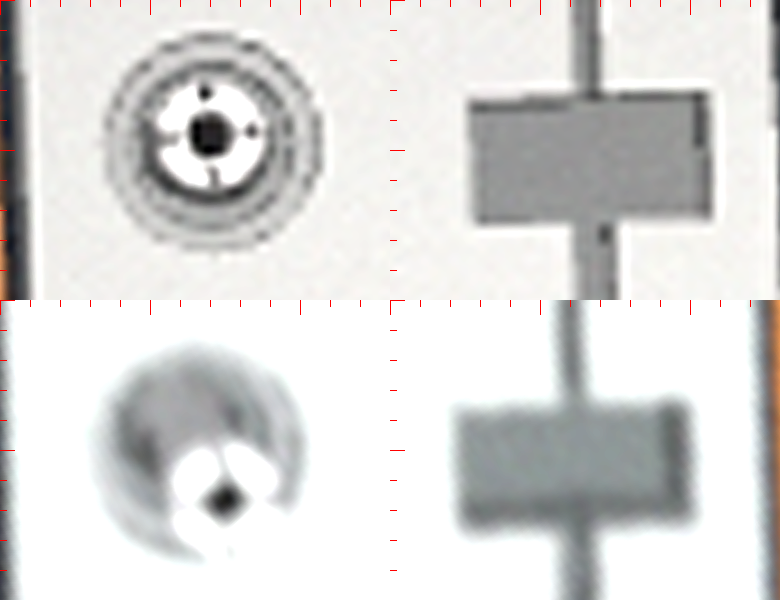

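Rectified well/notch views (3 px/mm): well ring centre is (213,141) in top and (199,453) in scene. The notch is at (591,158) in top and (575,463) in scene. The cameras disagree by about 4 mm, so I average them: well about (531,-80), collar about (524,-204), yaw about 0.037. Moving to the medium saw now.

```bash
python3 -m inch '[{"dx":0.022,"dy":0.032,"dz":-0.004,"wz":-1,"gripper":1},{"dx":0.045,"dy":0.065,"dz":-0.008,"wz":-2,"gripper":1},{"dx":0.067,"dy":0.097,"dz":-0.012,"wz":-3,"gripper":1},{"dx":0.089,"dy":0.130,"dz":-0.016,"wz":-4,"gripper":1},{"dx":0.112,"dy":0.162,"dz":-0.02,"wz":-5,"gripper":1}]'
python3 -m inch '[{"dx":0.022,"dy":0.032,"dz":-0.004,"wz":-1,"gripper":1},{"dx":0.045,"dy":0.065,"dz":-0.008,"wz":-2,"gripper":1},{"dx":0.067,"dy":0.097,"dz":-0.012,"wz":-3,"gripper":1},{"dx":0.089,"dy":0.130,"dz":-0.016,"wz":-4,"gripper":1},{"dx":0.112,"dy":0.162,"dz":-0.02,"wz":-5,"gripper":1}]'
python3 -m inch '[{"dx":0.022,"dy":0.032,"dz":-0.004,"wz":-1,"gripper":1},{"dx":0.045,"dy":0.065,"dz":-0.008,"wz":-2,"gripper":1},{"dx":0.067,"dy":0.097,"dz":-0.012,"wz":-3,"gripper":1},{"dx":0.089,"dy":0.130,"dz":-0.016,"wz":-4,"gripper":1},{"dx":0.112,"dy":0.162,"dz":-0.02,"wz":-5,"gripper":1}]'
```

```text
validation failed for argument at $[0]...
validation failed for argument at $[0]...
validation failed for argument at $[0]...
```

```bash
python3 -m inch '[{"dx":0.022,"dy":0.032,"dz":-0.004,"wx":0,"wy":0,"wz":-1,"gripper":1},{"dx":0.045,"dy":0.065,"dz":-0.008,"wx":0,"wy":0,"wz":-2,"gripper":1},{"dx":0.067,"dy":0.097,"dz":-0.012,"wx":0,"wy":0,"wz":-3,"gripper":1},{"dx":0.089,"dy":0.130,"dz":-0.016,"wx":0,"wy":0,"wz":-4,"gripper":1},{"dx":0.112,"dy":0.162,"dz":-0.02,"wx":0,"wy":0,"wz":-5,"gripper":1}]'
```

```text
clock: 0.52
eef_pos: [305.0, -351.4, 185.1]
eef_rot: [-3.141, 0.0, 0.269]
wrist_force: [1.0, 0.1, 0.5]
finger_gap: 94.1
finger_force: 0.0
```

```bash
python3 -m inch '[{"dx":0.022,"dy":0.032,"dz":-0.004,"wx":0,"wy":0,"wz":-1,"gripper":1},{"dx":0.045,"dy":0.065,"dz":-0.008,"wx":0,"wy":0,"wz":-2,"gripper":1},{"dx":0.067,"dy":0.097,"dz":-0.012,"wx":0,"wy":0,"wz":-3,"gripper":1},{"dx":0.089,"dy":0.130,"dz":-0.016,"wx":0,"wy":0,"wz":-4,"gripper":1},{"dx":0.112,"dy":0.162,"dz":-0.02,"wx":0,"wy":0,"wz":-5,"gripper":1}]' 5
python3 -m inch '[{"dx":0.022,"dy":0.032,"dz":-0.004,"wx":0,"wy":0,"wz":-1,"gripper":1},{"dx":0.045,"dy":0.065,"dz":-0.008,"wx":0,"wy":0,"wz":-2,"gripper":1},{"dx":0.067,"dy":0.097,"dz":-0.012,"wx":0,"wy":0,"wz":-3,"gripper":1},{"dx":0.089,"dy":0.130,"dz":-0.016,"wx":0,"wy":0,"wz":-4,"gripper":1},{"dx":0.112,"dy":0.162,"dz":-0.02,"wx":0,"wy":0,"wz":-5,"gripper":1}]'
python3 -m inch '[{"dx":0.022,"dy":0.032,"dz":-0.004,"wx":0,"wy":0,"wz":-1,"gripper":1},{"dx":0.045,"dy":0.065,"dz":-0.008,"wx":0,"wy":0,"wz":-2,"gripper":1},{"dx":0.067,"dy":0.097,"dz":-0.012,"wx":0,"wy":0,"wz":-3,"gripper":1},{"dx":0.089,"dy":0.130,"dz":-0.016,"wx":0,"wy":0,"wz":-4,"gripper":1},{"dx":0.110,"dy":0.159,"dz":-0.02,"wx":0,"wy":0,"wz":-5.3,"gripper":1}]'
```

```text
clock: 0.93
eef_pos: [417.1, -189.2, 165.2]
eef_rot: [-3.142, 0.0, 0.182]
wrist_force: [0.7, -0.2, -0.4]
finger_gap: 94.2
finger_force: 0.0
clock: 1.35
eef_pos: [529.1, -27.1, 145.0]
eef_rot: [-3.141, 0.0, 0.095]
wrist_force: [-0.1, 0.2, 0.7]
finger_gap: 94.0
finger_force: 0.0
clock: 1.77
eef_pos: [639.2, 132.1, 124.7]
eef_rot: [-3.142, 0.001, 0.003]
wrist_force: [0.0, 0.1, 0.2]
finger_gap: 93.5
finger_force: 0.0
```

```bash
python3 -m inch '[{"dx":0,"dy":0,"dz":-0.03,"wx":0,"wy":0,"wz":0,"gripper":1},{"dx":0,"dy":0,"dz":-0.06,"wx":0,"wy":0,"wz":0,"gripper":1},{"dx":0,"dy":0,"dz":-0.085,"wx":0,"wy":0,"wz":0,"gripper":0.9},{"dx":0,"dy":0,"dz":-0.1,"wx":0,"wy":0,"wz":0,"gripper":0.7},{"dx":0,"dy":0,"dz":-0.1,"wx":0,"wy":0,"wz":0,"gripper":0.4}]' 5
python3 -m inch '[{"dx":0,"dy":0,"dz":0,"wx":0,"wy":0,"wz":0,"gripper":0.3},{"dx":0,"dy":0,"dz":0,"wx":0,"wy":0,"wz":0,"gripper":0.3},{"dx":0,"dy":0,"dz":0,"wx":0,"wy":0,"wz":0,"gripper":0.3},{"dx":0,"dy":0,"dz":0,"wx":0,"wy":0,"wz":0,"gripper":0.3},{"dx":0,"dy":0,"dz":0,"wx":0,"wy":0,"wz":0,"gripper":0.3}]' 5
```

```text
clock: 2.18
eef_pos: [636.5, 129.6, 21.2]
eef_rot: [3.141, 0.006, 0.004]
wrist_force: [-0.2, -0.2, -0.1]
finger_gap: 77.7
finger_force: 0.0
clock: 2.6
eef_pos: [639.2, 129.9, 26.8]
eef_rot: [-3.141, -0.002, 0.003]
wrist_force: [-0.2, 1.1, 4.8]
finger_gap: 49.6
finger_force: 5.0
```

```bash
python3 -m inch '[{"dx":0,"dy":0,"dz":0,"wx":0,"wy":0,"wz":0,"gripper":0.3},{"dx":0,"dy":0,"dz":0,"wx":0,"wy":0,"wz":0,"gripper":0.3},{"dx":0,"dy":0,"dz":0,"wx":0,"wy":0,"wz":0,"gripper":0.6},{"dx":0,"dy":0,"dz":0,"wx":0,"wy":0,"wz":0,"gripper":0.7},{"dx":0,"dy":0,"dz":0,"wx":0,"wy":0,"wz":0,"gripper":0.7}]' 5
python3 -c "
from cell import manip
s=manip.read_state();print(s)"
```

```text
clock: 3.02
eef_pos: [638.5, 129.8, 25.3]
eef_rot: [3.142, 0.0, 0.003]
wrist_force: [-0.1, -0.1, -0.5]
finger_gap: 64.3
finger_force: 0.0
{'clock': 3.0167, 'joints': array([1.44341694e-01, 7.07318618e-01, 1.35606485e+00, 1.75038265e-05,
       1.07849088e+00, 1.71166935e+00]), 'qd': array([-0.00298788,  0.00463842,  0.00079452,  0.00049369, -0.00076085,
        0.00221124]), 'effort': array([ 9.53271490e-03, -7.09290361e+01, -3.14762378e+01,  4.52614608e-03,
       -7.47016165e-02, -3.33614535e-04]), 'eef_pos': array([638.4938308 , 129.79553421,  25.33899208]), 'eef_rot': array([3.14156837e+00, 2.81071066e-04, 3.46038701e-03]), 'wrist_force': array([-0.09985207, -0.05458947, -0.45363364]), 'moment': array([ 0.04255602,  0.0792204 , -0.01327207]), 'finger_force': 0.0, 'finger_gap': 64.28660439635408}
```

```bash
python3 -m inch '[{"dx":0,"dy":0,"dz":0,"wx":0,"wy":0,"wz":7,"gripper":0.7},{"dx":0,"dy":0,"dz":0,"wx":0,"wy":0,"wz":14,"gripper":0.7},{"dx":0,"dy":0,"dz":0,"wx":0,"wy":0,"wz":21,"gripper":0.7},{"dx":0,"dy":0,"dz":0,"wx":0,"wy":0,"wz":28,"gripper":0.7},{"dx":0,"dy":0,"dz":0,"wx":0,"wy":0,"wz":35,"gripper":0.7}]' 5
python3 -m inch '[{"dx":0,"dy":0,"dz":0,"wx":0,"wy":0,"wz":7,"gripper":0.7},{"dx":0,"dy":0,"dz":0,"wx":0,"wy":0,"wz":14,"gripper":0.7},{"dx":0,"dy":0,"dz":0,"wx":0,"wy":0,"wz":21,"gripper":0.7},{"dx":0,"dy":0,"dz":0,"wx":0,"wy":0,"wz":28,"gripper":0.7},{"dx":0,"dy":0,"dz":0,"wx":0,"wy":0,"wz":35,"gripper":0.7}]' 5
python3 -m inch '[{"dx":0,"dy":0,"dz":0,"wx":0,"wy":0,"wz":7,"gripper":0.7},{"dx":0,"dy":0,"dz":0,"wx":0,"wy":0,"wz":14,"gripper":0.7},{"dx":0,"dy":0,"dz":0,"wx":0,"wy":0,"wz":20,"gripper":0.6},{"dx":0,"dy":0,"dz":0,"wx":0,"wy":0,"wz":20,"gripper":0.3},{"dx":0,"dy":0,"dz":0,"wx":0,"wy":0,"wz":20,"gripper":0.3}]' 5
python3 -m inch '[{"dx":0,"dy":0,"dz":0,"wx":0,"wy":0,"wz":0,"gripper":0.3},{"dx":0,"dy":0,"dz":0,"wx":0,"wy":0,"wz":0,"gripper":0.3},{"dx":0,"dy":0,"dz":0,"wx":0,"wy":0,"wz":0,"gripper":0.3},{"dx":0,"dy":0,"dz":0,"wx":0,"wy":0,"wz":0,"gripper":0.8},{"dx":0,"dy":0,"dz":0,"wx":0,"wy":0,"wz":0,"gripper":0.8}]' 5
python3 -m inch '[{"dx":0,"dy":0,"dz":0.04,"wx":0,"wy":0,"wz":0,"gripper":1},{"dx":0,"dy":-0.0,"dz":0.08,"wx":0,"wy":0,"wz":0,"gripper":1},{"dx":-0.02,"dy":-0.03,"dz":0.1,"wx":0,"wy":0,"wz":0,"gripper":1},{"dx":-0.03,"dy":-0.07,"dz":0.1,"wx":0,"wy":0,"wz":0,"gripper":1},{"dx":-0.04,"dy":-0.110,"dz":0.1,"wx":0,"wy":0,"wz":0,"gripper":1}]' 5
python3 - <<'E'
from h import *
for n in C: cv2.imwrite(f"pics/{n}1.png",manip.camera(n))
a=[cv2.resize(cv2.imread("pics/top1.png")[150:270,130:330],(800,480)[::1])]
cv2.imwrite("pics/t1.png",a[0])
E
```

```text
clock: 3.43
eef_pos: [638.5, 129.8, 25.3]
eef_rot: [-3.141, 0.0, 0.62]
wrist_force: [-0.2, 0.8, -0.8]
finger_gap: 65.8
finger_force: 0.0
clock: 3.85
eef_pos: [638.5, 129.8, 25.3]
eef_rot: [-3.141, 0.0, 1.231]
wrist_force: [0.1, 0.2, -0.3]
finger_gap: 65.7
finger_force: 0.0
clock: 4.27
eef_pos: [638.5, 129.8, 25.3]
eef_rot: [-3.141, 0.0, 1.571]
wrist_force: [1.2, 0.1, -0.2]
finger_gap: 49.6
finger_force: 5.1
clock: 4.68
eef_pos: [638.7, 129.9, 25.5]
eef_rot: [3.141, -0.0, 1.574]
wrist_force: [0.3, 0.3, 0.6]
finger_gap: 59.5
finger_force: 0.0
clock: 5.1
eef_pos: [598.5, 19.3, 127.3]
eef_rot: [3.138, 0.0, 1.576]
wrist_force: [1.6, -0.5, -0.0]
finger_gap: 92.0
finger_force: 0.0
```

View pics/t1.png

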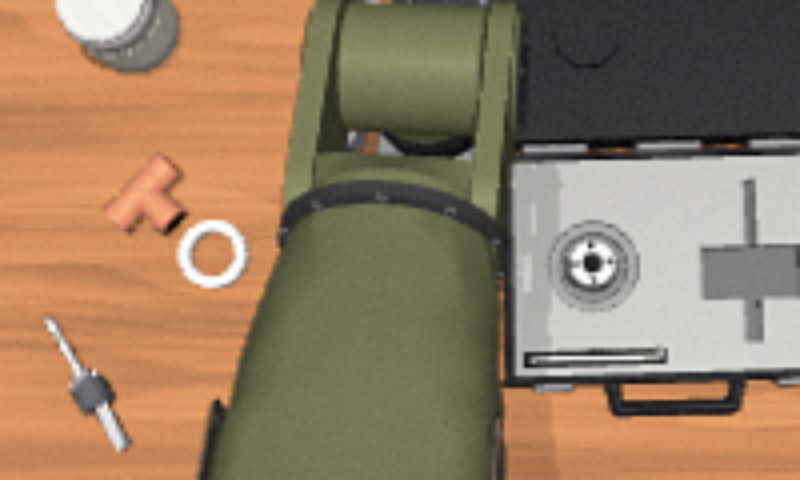

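The top view shows the arm's forearm hiding the medium saw; the well and arbor are clear. I'll check the scene camera for the saw, whose position is now known exactly.

```bash
cat >> h.py <<'E'
def cen(im,p,r,v):
    x,y=p; h=cv2.cvtColor(im[y-r:y+r+1,x-r:x+r+1],cv2.COLOR_BGR2HSV).astype(int)
    m=((h[...,1]<50)&(h[...,2]>v)).astype(np.uint8); ks=cv2.findContours(m,cv2.RETR_EXTERNAL,cv2.CHAIN_APPROX_NONE)[0]
    k=cv2.convexHull(max(ks,key=cv2.contourArea)); M=cv2.moments(k)
    return np.array([M["m10"],M["m01"]])/M["m00"]+(x-r,y-r), M["m00"]
E
python3 - <<'E'
from h import *
for f in (0,1):
    im=cv2.imread(f"pics/scene{f}.png"); a=cen(im,(344,269),14,165); print(a,plane("scene",a[0],44))
im=cv2.imread("pics/scene1.png"); cv2.imwrite("pics/s1.png",cv2.resize(im[150:350,220:480],None,fx=3,fy=3,interpolation=cv2.INTER_CUBIC))
E
```

```text
(array([343.58008658, 269.0969697 ]), 192.5) [637.62767907 133.68738264  44.        ]
(array([343.26817043, 271.61403509]), 133.0) [645.30958067 136.49456671  44.        ]
```

View pics/s1.png

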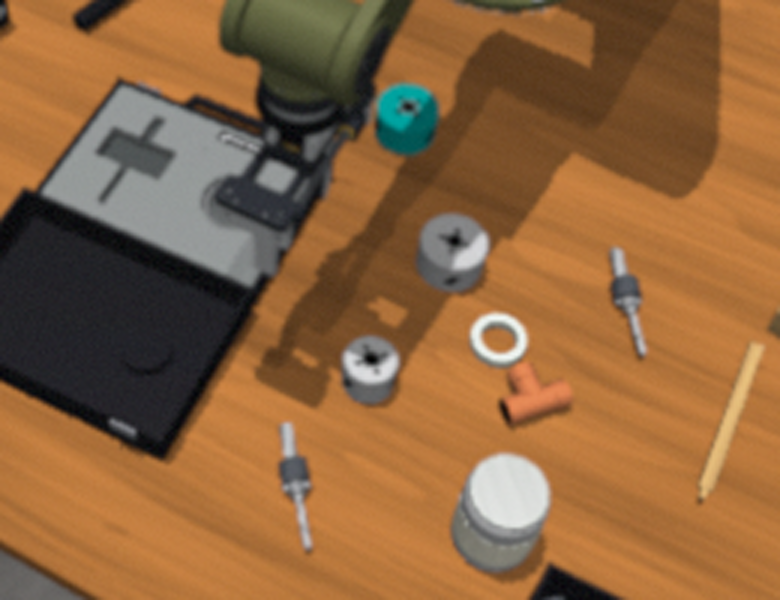

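The scene crop shows the medium saw's hub at (371,358), i.e. image (343.3,269.2). Against the known (638.6,129.8), the scene camera is biased by about (-1,+3.3) mm and the top camera by about (+1,-0.4). Corrected positions: well (531,-81.2), large saw (477.6,143), pocket collar (524.4,-206). Grasping the medium saw.

```bash
python3 -m inch '[{"dx":0.013,"dy":0.036,"dz":0,"wx":0,"wy":0,"wz":0,"gripper":1},{"dx":0.026,"dy":0.073,"dz":0,"wx":0,"wy":0,"wz":0,"gripper":1},{"dx":0.04,"dy":0.11,"dz":0,"wx":0,"wy":0,"wz":0,"gripper":1},{"dx":0.04,"dy":0.11,"dz":-0.03,"wx":0,"wy":0,"wz":0,"gripper":0.8},{"dx":0.04,"dy":0.11,"dz":-0.06,"wx":0,"wy":0,"wz":0,"gripper":0.8}]' 5
python3 -m inch '[{"dx":0,"dy":0,"dz":-0.025,"wx":0,"wy":0,"wz":0,"gripper":0.8},{"dx":0,"dy":0,"dz":-0.04,"wx":0,"wy":0,"wz":0,"gripper":0.8},{"dx":0,"dy":0,"dz":-0.04,"wx":0,"wy":0,"wz":0,"gripper":0.6},{"dx":0,"dy":0,"dz":-0.04,"wx":0,"wy":0,"wz":0,"gripper":0.3},{"dx":0,"dy":0,"dz":-0.04,"wx":0,"wy":0,"wz":0,"gripper":0.3}]' 10
python3 -m inch '[{"dx":0,"dy":0,"dz":0,"wx":0,"wy":0,"wz":0,"gripper":0.3},{"dx":0,"dy":0,"dz":0.0,"wx":0,"wy":0,"wz":0,"gripper":0.3},{"dx":0,"dy":0,"dz":0.02,"wx":0,"wy":0,"wz":0,"gripper":0.3},{"dx":0,"dy":0,"dz":0.05,"wx":0,"wy":0,"wz":0,"gripper":0.3},{"dx":0,"dy":0,"dz":0.085,"wx":0,"wy":0,"wz":0,"gripper":0.3}]' 30
python3 -m inch '[{"dx":-0.018,"dy":-0.035,"dz":0,"wx":0,"wy":0,"wz":0,"gripper":0.3},{"dx":-0.036,"dy":-0.070,"dz":0,"wx":0,"wy":0,"wz":0,"gripper":0.3},{"dx":-0.054,"dy":-0.105,"dz":0,"wx":0,"wy":0,"wz":0,"gripper":0.3},{"dx":-0.072,"dy":-0.14,"dz":0,"wx":0,"wy":0,"wz":0,"gripper":0.3},{"dx":-0.09,"dy":-0.175,"dz":0,"wx":0,"wy":0,"wz":0,"gripper":0.3}]' 30
python3 -m inch '[{"dx":-0.01,"dy":-0.02,"dz":0,"wx":0,"wy":0,"wz":0,"gripper":0.3},{"dx":-0.0176,"dy":-0.036,"dz":0,"wx":0,"wy":0,"wz":0,"gripper":0.3},{"dx":-0.0176,"dy":-0.036,"dz":-0.01,"wx":0,"wy":0,"wz":0,"gripper":0.3},{"dx":-0.0176,"dy":-0.036,"dz":-0.02,"wx":0,"wy":0,"wz":0,"gripper":0.3},{"dx":-0.0176,"dy":-0.036,"dz":-0.03,"wx":0,"wy":0,"wz":0,"gripper":0.3}]' 30
```

```text
clock: 5.62
eef_pos: [639.7, 132.7, 65.8]
eef_rot: [3.138, -0.001, 1.577]
wrist_force: [0.1, -0.3, -1.2]
finger_gap: 83.9
finger_force: 0.0
clock: 6.03
eef_pos: [639.4, 130.2, 26.9]
eef_rot: [3.14, -0.0, 1.574]
wrist_force: [-0.3, 0.7, 1.0]
finger_gap: 58.5
finger_force: 0.0
clock: 6.45
eef_pos: [637.8, 129.7, 110.6]
eef_rot: [-3.139, 0.0, 1.574]
wrist_force: [1.5, 0.7, -0.6]
finger_gap: 48.9
finger_force: 30.0
clock: 6.87
eef_pos: [547.6, -46.5, 111.2]
eef_rot: [3.14, 0.0, 1.574]
wrist_force: [1.0, -1.2, -1.6]
finger_gap: 49.0
finger_force: 30.0
clock: 7.28
eef_pos: [531.2, -80.6, 79.7]
eef_rot: [3.141, -0.0, 1.574]
wrist_force: [0.3, 0.2, -0.7]
finger_gap: 49.0
finger_force: 30.0
```

```bash
python3 -m inch '[{"dx":0,"dy":0,"dz":-0.006,"wx":0,"wy":0,"wz":0,"gripper":0.3},{"dx":0,"dy":0,"dz":-0.012,"wx":0,"wy":0,"wz":0,"gripper":0.3},{"dx":0,"dy":0,"dz":-0.018,"wx":0,"wy":0,"wz":0,"gripper":0.3},{"dx":0,"dy":0,"dz":-0.024,"wx":0,"wy":0,"wz":0,"gripper":0.3},{"dx":0,"dy":0,"dz":-0.03,"wx":0,"wy":0,"wz":0,"gripper":0.3}]' 30
python3 -m inch '[{"dx":0,"dy":0,"dz":-0.003,"wx":0,"wy":0,"wz":0,"gripper":0.3},{"dx":0,"dy":0,"dz":-0.005,"wx":0,"wy":0,"wz":0,"gripper":0.3},{"dx":0,"dy":0,"dz":-0.007,"wx":0,"wy":0,"wz":0,"gripper":0.3},{"dx":0,"dy":0,"dz":-0.008,"wx":0,"wy":0,"wz":0,"gripper":0.3},{"dx":0,"dy":0,"dz":-0.008,"wx":0,"wy":0,"wz":0,"gripper":0.3}]' 30
```

```text
clock: 7.7
eef_pos: [531.1, -80.9, 49.8]
eef_rot: [-3.142, -0.0, 1.575]
wrist_force: [-0.6, 0.5, -1.9]
finger_gap: 49.0
finger_force: 30.0
clock: 8.12
eef_pos: [531.0, -81.2, 42.4]
eef_rot: [3.142, 0.0, 1.574]
wrist_force: [-0.4, -0.2, -1.7]
finger_gap: 49.1
finger_force: 30.0
```

```bash
python3 -m inch '[{"dx":0,"dy":0,"dz":-0.002,"wx":0,"wy":0,"wz":0,"gripper":0.3},{"dx":0,"dy":0,"dz":-0.003,"wx":0,"wy":0,"wz":0,"gripper":0.3},{"dx":0,"dy":0,"dz":-0.004,"wx":0,"wy":0,"wz":0,"gripper":0.3},{"dx":0,"dy":0,"dz":-0.004,"wx":0,"wy":0,"wz":0,"gripper":0.3},{"dx":0,"dy":0,"dz":-0.004,"wx":0,"wy":0,"wz":0,"gripper":0.3}]' 20
```

```text
clock: 8.53
eef_pos: [531.0, -81.2, 38.4]
eef_rot: [-3.142, 0.0, 1.574]
wrist_force: [-0.4, -0.7, -1.6]
finger_gap: 49.3
finger_force: 20.0
```

Inside the step (rim about 13 mm) with no contact. Going on to the floor.

```bash
python3 -m inch '[{"dx":0,"dy":0,"dz":-0.001,"wx":0,"wy":0,"wz":0,"gripper":0.3},{"dx":0,"dy":0,"dz":-0.002,"wx":0,"wy":0,"wz":0,"gripper":0.3},{"dx":0,"dy":0,"dz":-0.003,"wx":0,"wy":0,"wz":0,"gripper":0.3},{"dx":0,"dy":0,"dz":-0.0033,"wx":0,"wy":0,"wz":0,"gripper":0.3},{"dx":0,"dy":0,"dz":-0.0033,"wx":0,"wy":0,"wz":0,"gripper":0.3}]' 10
```

```text
clock: 8.95
eef_pos: [531.2, -81.3, 36.3]
eef_rot: [3.141, 0.0, 1.574]
wrist_force: [-6.3, 0.7, 14.3]
finger_gap: 49.1
finger_force: 10.0
```

```bash
python3 -m inch '[{"dx":0,"dy":0,"dz":0,"wx":0,"wy":0,"wz":0,"gripper":0.6},{"dx":0,"dy":0,"dz":0,"wx":0,"wy":0,"wz":0,"gripper":0.8},{"dx":0,"dy":0,"dz":0,"wx":0,"wy":0,"wz":0,"gripper":0.8},{"dx":0,"dy":0,"dz":0.01,"wx":0,"wy":0,"wz":0,"gripper":0.8},{"dx":0,"dy":0,"dz":0.03,"wx":0,"wy":0,"wz":0,"gripper":0.9}]' 10
python3 -m inch '[{"dx":0,"dy":0,"dz":0.03,"wx":0,"wy":0,"wz":0,"gripper":1},{"dx":-0.006,"dy":0.03,"dz":0.04,"wx":0,"wy":0,"wz":0,"gripper":1},{"dx":-0.015,"dy":0.065,"dz":0.04,"wx":0,"wy":0,"wz":0,"gripper":1},{"dx":-0.024,"dy":0.1,"dz":0.04,"wx":0,"wy":0,"wz":0,"gripper":1},{"dx":-0.032,"dy":0.135,"dz":0.04,"wx":0,"wy":0,"wz":0,"gripper":1}]' 10
python3 - <<'E'
from h import *
for n in C: cv2.imwrite(f"pics/{n}2.png",manip.camera(n))
a=cv2.imread("pics/top2.png")[170:260,180:340]; b=cv2.imread("pics/scene2.png")[180:260,240:400]
cv2.imwrite("pics/v2.png",np.vstack([cv2.resize(a,(560,315)),cv2.resize(b,(560,280))]))
E
```

```text
clock: 9.37
eef_pos: [529.9, -80.9, 64.1]
eef_rot: [-3.138, -0.001, 1.574]
wrist_force: [0.3, 0.4, -0.7]
finger_gap: 78.4
finger_force: 0.0
clock: 9.78
eef_pos: [498.5, 55.1, 106.1]
eef_rot: [3.141, -0.0, 1.574]
wrist_force: [1.3, 0.7, -0.2]
finger_gap: 94.0
finger_force: 0.0
```

View pics/v2.png

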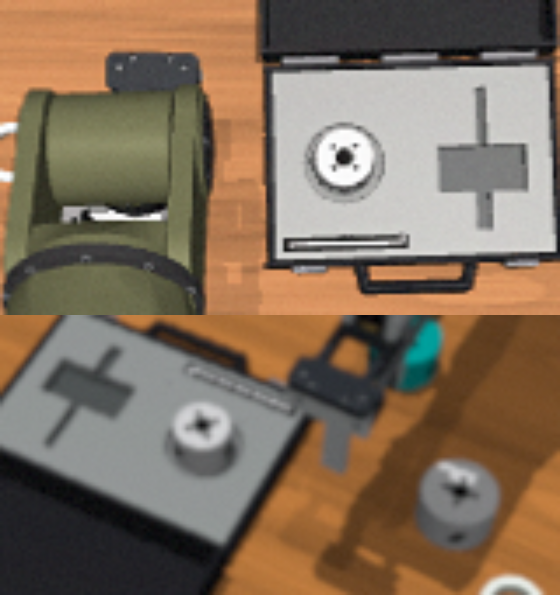

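Both views show the medium saw standing over the small one in the well (cap at (344,157) in the top crop). Checking its position numerically.

Run:
```python
from h import *
a=cen(cv2.imread("pics/top2.png"),(278,215),11,215); b=cen(cv2.imread("pics/scene2.png"),(297,211),12,135)
print(a,b,plane("top",a[0],54)-[1,-.4,0],plane("scene",b[0],54)+[1,-3.3,0])
for z in(50,54,58,62):print(z,plane("top",a[0],z).round(1),plane("scene",b[0],z).round(1))
```

```text
(array([278.23160763, 214.37511353]), 183.5) (array([295.33849558, 209.82227139]), 452.0) [533.07221913 -82.78585594  54.        ] [531.61770499 -88.41656081  54.        ]
50 [534.5 -83.1  50. ] [528.  -86.6  50. ]
54 [534.1 -83.2  54. ] [530.6 -85.1  54. ]
58 [533.6 -83.2  58. ] [533.2 -83.6  58. ]
62 [533.1 -83.3  62. ] [535.8 -82.2  62. ]
```

Run:
```python
from h import *
im=cv2.imread("pics/scene2.png"); g=cv2.cvtColor(im,cv2.COLOR_BGR2GRAY)
b=cen(im,(298,211),12,165); print(b)
t=cen(cv2.imread("pics/top2.png"),(278,215),11,225); print(t)
for q in (b[0],(297.6,211.4)):
  for z in(54,56): print(z,plane("scene",q,z)+[1,-3.3,0],plane("top",t[0],z)+[-1,.4,0])
```

```text
(array([297.14511041, 210.9232387 ]), 158.5)
(array([278.18876611, 214.45395948]), 181.0)
54 [532.51681059 -81.49685081  54.        ] [532.82678112 -82.65749242  54.        ]
56 [533.80151244 -80.76844336  56.        ] [532.58902967 -82.68739526  56.        ]
54 [533.40466781 -79.38166466  54.        ] [532.82678112 -82.65749242  54.        ]
56 [534.6877418  -78.65713533  56.        ] [532.58902967 -82.68739526  56.        ]
```

```bash
python3 -m inch '[{"dx":-0.008,"dy":0.03,"dz":0,"wx":0,"wy":0,"wz":0,"gripper":1},{"dx":-0.015,"dy":0.06,"dz":0,"wx":0,"wy":0,"wz":0,"gripper":1},{"dx":-0.0214,"dy":0.0892,"dz":0,"wx":0,"wy":0,"wz":0,"gripper":1},{"dx":-0.0214,"dy":0.0892,"dz":-0.01,"wx":0,"wy":0,"wz":0,"gripper":1},{"dx":-0.0214,"dy":0.0892,"dz":-0.03,"wx":0,"wy":0,"wz":0,"gripper":1}]' 10
python3 -m inch '[{"dx":0,"dy":0,"dz":-0.02,"wx":0,"wy":0,"wz":0,"gripper":1},{"dx":0,"dy":0,"dz":-0.035,"wx":0,"wy":0,"wz":0,"gripper":1},{"dx":0,"dy":0,"dz":-0.0497,"wx":0,"wy":0,"wz":0,"gripper":1},{"dx":0,"dy":0,"dz":-0.0497,"wx":0,"wy":0,"wz":0,"gripper":0.7},{"dx":0,"dy":0,"dz":-0.0497,"wx":0,"wy":0,"wz":0,"gripper":0.5}]' 5
python3 -m inch '[{"dx":0,"dy":0,"dz":0,"wx":0,"wy":0,"wz":0,"gripper":0.5},{"dx":0,"dy":0,"dz":0,"wx":0,"wy":0,"wz":0,"gripper":0.5},{"dx":0,"dy":0,"dz":0,"wx":0,"wy":0,"wz":0,"gripper":0.5},{"dx":0,"dy":0,"dz":0,"wx":0,"wy":0,"wz":0,"gripper":0.9},{"dx":0,"dy":0,"dz":0,"wx":0,"wy":0,"wz":0,"gripper":0.9}]' 5
```

```text
clock: 10.3
eef_pos: [478.9, 144.0, 77.0]
eef_rot: [3.137, -0.001, 1.576]
wrist_force: [0.5, 0.7, 0.3]
finger_gap: 94.2
finger_force: 0.0
clock: 10.72
eef_pos: [477.7, 142.4, 25.5]
eef_rot: [-3.141, 0.0, 1.574]
wrist_force: [0.1, 0.5, -0.5]
finger_gap: 84.4
finger_force: 0.0
clock: 11.13
eef_pos: [477.9, 143.1, 25.9]
eef_rot: [3.141, -0.0, 1.574]
wrist_force: [0.1, 0.5, 0.2]
finger_gap: 77.5
finger_force: 0.0
```

```bash
python3 -m inch '[{"dx":0,"dy":0,"dz":0,"wx":0,"wy":0,"wz":-7,"gripper":0.9},{"dx":0,"dy":0,"dz":0,"wx":0,"wy":0,"wz":-14,"gripper":0.9},{"dx":0,"dy":0,"dz":0,"wx":0,"wy":0,"wz":-21,"gripper":0.9},{"dx":0,"dy":0,"dz":0,"wx":0,"wy":0,"wz":-28,"gripper":0.9},{"dx":0,"dy":0,"dz":0,"wx":0,"wy":0,"wz":-35,"gripper":0.9}]' 5
python3 -m inch '[{"dx":0,"dy":0,"dz":0,"wx":0,"wy":0,"wz":-7,"gripper":0.9},{"dx":0,"dy":0,"dz":0,"wx":0,"wy":0,"wz":-14,"gripper":0.9},{"dx":0,"dy":0,"dz":0,"wx":0,"wy":0,"wz":-21,"gripper":0.9},{"dx":0,"dy":0,"dz":0,"wx":0,"wy":0,"wz":-28,"gripper":0.9},{"dx":0,"dy":0,"dz":0,"wx":0,"wy":0,"wz":-35,"gripper":0.9}]' 5
python3 -m inch '[{"dx":0,"dy":0,"dz":0,"wx":0,"wy":0,"wz":-7,"gripper":0.9},{"dx":0,"dy":0,"dz":0,"wx":0,"wy":0,"wz":-14,"gripper":0.9},{"dx":0,"dy":0,"dz":0,"wx":0,"wy":0,"wz":-20,"gripper":0.7},{"dx":0,"dy":0,"dz":0,"wx":0,"wy":0,"wz":-20,"gripper":0.5},{"dx":0,"dy":0,"dz":0,"wx":0,"wy":0,"wz":-20,"gripper":0.5}]' 5
python3 -m inch '[{"dx":0,"dy":0,"dz":0,"wx":0,"wy":0,"wz":0,"gripper":0.5},{"dx":0,"dy":0,"dz":0,"wx":0,"wy":0,"wz":0,"gripper":0.5},{"dx":0,"dy":0,"dz":0.02,"wx":0,"wy":0,"wz":0,"gripper":0.5},{"dx":0,"dy":0,"dz":0.05,"wx":0,"wy":0,"wz":0,"gripper":0.5},{"dx":0,"dy":0,"dz":0.08,"wx":0,"wy":0,"wz":0,"gripper":0.5}]' 30
python3 -m inch '[{"dx":0.009,"dy":-0.037,"dz":0.0,"wx":0,"wy":0,"wz":0,"gripper":0.5},{"dx":0.018,"dy":-0.075,"dz":0,"wx":0,"wy":0,"wz":0,"gripper":0.5},{"dx":0.027,"dy":-0.112,"dz":0,"wx":0,"wy":0,"wz":0,"gripper":0.5},{"dx":0.036,"dy":-0.15,"dz":0,"wx":0,"wy":0,"wz":0,"gripper":0.5},{"dx":0.045,"dy":-0.187,"dz":0,"wx":0,"wy":0,"wz":0,"gripper":0.5}]' 30
```

```text
clock: 11.55
eef_pos: [477.7, 143.1, 25.6]
eef_rot: [3.141, -0.0, 0.957]
wrist_force: [-1.0, 0.2, 0.5]
finger_gap: 84.7
finger_force: 0.0
clock: 11.97
eef_pos: [477.7, 143.1, 25.6]
eef_rot: [3.142, -0.0, 0.347]
wrist_force: [0.3, 0.5, 0.2]
finger_gap: 84.6
finger_force: 0.0
clock: 12.38
eef_pos: [477.7, 143.1, 25.5]
eef_rot: [-3.142, -0.0, 0.007]
wrist_force: [0.3, 0.1, -1.0]
finger_gap: 67.7
finger_force: 0.0
clock: 12.8
eef_pos: [476.8, 142.9, 105.7]
eef_rot: [3.141, 0.002, 0.005]
wrist_force: [0.4, 0.8, -2.2]
finger_gap: 67.0
finger_force: 30.0
clock: 13.22
eef_pos: [522.5, -45.8, 105.3]
eef_rot: [-3.142, 0.0, 0.006]
wrist_force: [0.9, 0.6, -2.4]
finger_gap: 66.9
finger_force: 30.0
```

```bash
python3 -m inch '[{"dx":0.005,"dy":-0.02,"dz":0,"wx":0,"wy":0,"wz":0,"gripper":0.5},{"dx":0.009,"dy":-0.0376,"dz":0,"wx":0,"wy":0,"wz":0,"gripper":0.5},{"dx":0.009,"dy":-0.0376,"dz":-0.006,"wx":0,"wy":0,"wz":0,"gripper":0.5},{"dx":0.009,"dy":-0.0376,"dz":-0.013,"wx":0,"wy":0,"wz":0,"gripper":0.5},{"dx":0.009,"dy":-0.0376,"dz":-0.02,"wx":0,"wy":0,"wz":0,"gripper":0.5}]' 30
python3 -m inch '[{"dx":0,"dy":0,"dz":-0.007,"wx":0,"wy":0,"wz":0,"gripper":0.5},{"dx":0,"dy":0,"dz":-0.015,"wx":0,"wy":0,"wz":0,"gripper":0.5},{"dx":0,"dy":0,"dz":-0.023,"wx":0,"wy":0,"wz":0,"gripper":0.5},{"dx":0,"dy":0,"dz":-0.03,"wx":0,"wy":0,"wz":0,"gripper":0.5},{"dx":0,"dy":0,"dz":-0.036,"wx":0,"wy":0,"wz":0,"gripper":0.5}]' 30
python3 -m inch '[{"dx":0,"dy":0,"dz":-0.002,"wx":0,"wy":0,"wz":0,"gripper":0.5},{"dx":0,"dy":0,"dz":-0.003,"wx":0,"wy":0,"wz":0,"gripper":0.5},{"dx":0,"dy":0,"dz":-0.004,"wx":0,"wy":0,"wz":0,"gripper":0.5},{"dx":0,"dy":0,"dz":-0.004,"wx":0,"wy":0,"wz":0,"gripper":0.5},{"dx":0,"dy":0,"dz":-0.004,"wx":0,"wy":0,"wz":0,"gripper":0.5}]' 20
```

```text
clock: 13.63
eef_pos: [531.2, -80.9, 84.5]
eef_rot: [-3.141, 0.001, 0.005]
wrist_force: [-0.3, -0.1, -2.5]
finger_gap: 66.9
finger_force: 30.0
clock: 14.05
eef_pos: [531.4, -81.2, 48.5]
eef_rot: [-3.141, 0.001, 0.004]
wrist_force: [0.4, 0.2, -1.9]
finger_gap: 66.8
finger_force: 30.0
clock: 14.47
eef_pos: [531.4, -81.4, 46.1]
eef_rot: [-3.141, 0.0, 0.004]
wrist_force: [-7.2, 1.9, 7.7]
finger_gap: 67.0
finger_force: 20.0
```

```bash
python3 -m inch '[{"dx":-0.0005,"dy":0,"dz":0,"wx":0,"wy":0,"wz":0,"gripper":0.5},{"dx":-0.001,"dy":0,"dz":0,"wx":0,"wy":0,"wz":0,"gripper":0.5},{"dx":-0.001,"dy":0,"dz":-0.0005,"wx":0,"wy":0,"wz":0,"gripper":0.5},{"dx":-0.001,"dy":0,"dz":-0.001,"wx":0,"wy":0,"wz":0,"gripper":0.5},{"dx":-0.001,"dy":0,"dz":-0.001,"wx":0,"wy":0,"wz":0,"gripper":0.5}]' 20
```

```text
clock: 14.88
eef_pos: [530.6, -81.3, 45.2]
eef_rot: [-3.141, -0.0, 0.004]
wrist_force: [-6.9, 4.4, 9.8]
finger_gap: 67.0
finger_force: 20.0
```

```bash
python3 -m inch '[{"dx":-0.0005,"dy":0.0003,"dz":0,"wx":0,"wy":0,"wz":0,"gripper":0.5},{"dx":-0.001,"dy":0.0007,"dz":0,"wx":0,"wy":0,"wz":0,"gripper":0.5},{"dx":-0.001,"dy":0.0007,"dz":-0.0005,"wx":0,"wy":0,"wz":0,"gripper":0.5},{"dx":-0.001,"dy":0.0007,"dz":-0.001,"wx":0,"wy":0,"wz":0,"gripper":0.5},{"dx":-0.001,"dy":0.0007,"dz":-0.001,"wx":0,"wy":0,"wz":0,"gripper":0.5}]' 20
```

```text
clock: 15.3
eef_pos: [529.6, -80.8, 43.9]
eef_rot: [-3.142, -0.0, 0.003]
wrist_force: [-4.9, 2.1, 6.3]
finger_gap: 67.2
finger_force: 20.0
```

```bash
python3 -m inch '[{"dx":-0.0005,"dy":0.0002,"dz":0,"wx":0,"wy":0,"wz":0,"gripper":0.5},{"dx":-0.001,"dy":0.0005,"dz":-0.0005,"wx":0,"wy":0,"wz":0,"gripper":0.5},{"dx":-0.001,"dy":0.0005,"dz":-0.001,"wx":0,"wy":0,"wz":0,"gripper":0.5},{"dx":-0.001,"dy":0.0005,"dz":-0.0015,"wx":0,"wy":0,"wz":0,"gripper":0.5},{"dx":-0.001,"dy":0.0005,"dz":-0.0015,"wx":0,"wy":0,"wz":0,"gripper":0.5}]' 20
```

```text
clock: 15.72
eef_pos: [529.5, -80.7, 43.1]
eef_rot: [3.141, -0.003, 0.003]
wrist_force: [-2.1, 0.0, 10.2]
finger_gap: 67.1
finger_force: 20.0
```

```bash
python3 -m inch '[{"dx":0,"dy":0,"dz":-0.0005,"wx":0,"wy":0,"wz":0,"gripper":0.5},{"dx":0.0005,"dy":0,"dz":-0.001,"wx":0,"wy":0,"wz":0,"gripper":0.5},{"dx":0.001,"dy":0,"dz":-0.0015,"wx":0,"wy":0,"wz":0,"gripper":0.5},{"dx":0.001,"dy":0,"dz":-0.0015,"wx":0,"wy":0,"wz":0,"gripper":0.5},{"dx":0.001,"dy":0,"dz":-0.0015,"wx":0,"wy":0,"wz":0,"gripper":0.5}]' 20
```

```text
clock: 16.13
eef_pos: [530.6, -80.6, 41.6]
eef_rot: [3.141, -0.003, 0.003]
wrist_force: [-2.2, 0.7, 10.9]
finger_gap: 67.1
finger_force: 20.0
```

```bash
python3 -m inch '[{"dx":0,"dy":0,"dz":0.0005,"wx":0,"wy":0,"wz":0,"gripper":0.6},{"dx":0,"dy":0,"dz":0.001,"wx":0,"wy":0,"wz":0,"gripper":0.8},{"dx":0,"dy":0,"dz":0.001,"wx":0,"wy":0,"wz":0,"gripper":1},{"dx":0,"dy":0,"dz":0.001,"wx":0,"wy":0,"wz":0,"gripper":1},{"dx":0,"dy":0,"dz":0.02,"wx":0,"wy":0,"wz":0,"gripper":1}]' 20
python3 -m inch '[{"dx":0,"dy":0,"dz":0.03,"wx":0,"wy":0,"wz":0,"gripper":1},{"dx":-0.0,"dy":0.03,"dz":0.05,"wx":0,"wy":0,"wz":0,"gripper":1},{"dx":-0.01,"dy":0.065,"dz":0.05,"wx":0,"wy":0,"wz":0,"gripper":1},{"dx":-0.02,"dy":0.1,"dz":0.05,"wx":0,"wy":0,"wz":0,"gripper":1},{"dx":-0.03,"dy":0.135,"dz":0.05,"wx":0,"wy":0,"wz":0,"gripper":1}]' 10
python3 - <<'E'
from h import *
for n in C: cv2.imwrite(f"pics/{n}3.png",manip.camera(n))
a=cv2.imread("pics/top3.png")[185:245,240:350]; b=cv2.imread("pics/scene3.png")[185:245,240:350]
cv2.imwrite("pics/v3.png",np.vstack([cv2.resize(a,(550,300)),cv2.resize(b,(550,300))]))
t=cen(cv2.imread("pics/top3.png"),(278,214),12,225)
for v in(150,165): b=cen(cv2.imread("pics/scene3.png"),(297,210),13,v);print(t,b,plane("scene",b[0],60)+[1,-3.3,0],plane("top",t[0],60)+[-1,.4,0])
E
```

```text
clock: 16.55
eef_pos: [527.9, -80.0, 57.7]
eef_rot: [-3.14, 0.005, 0.003]
wrist_force: [0.2, 0.0, -0.5]
finger_gap: 90.0
finger_force: 0.0
clock: 16.97
eef_pos: [499.1, 55.9, 110.6]
eef_rot: [-3.142, -0.001, 0.003]
wrist_force: [0.5, 1.4, -0.1]
finger_gap: 94.4
finger_force: 0.0
(array([277.85790754, 214.11484185]), 342.5) (array([295.12389381, 210.46238938]), 452.0) [537.91950694 -85.54953006  60.        ] [533.14573674 -81.72193614  60.        ]
(array([277.85790754, 214.11484185]), 342.5) (array([297.57538995, 209.6943963 ]), 288.5) [531.64974072 -80.48609538  60.        ] [533.14573674 -81.72193614  60.        ]
```

View pics/v3.png

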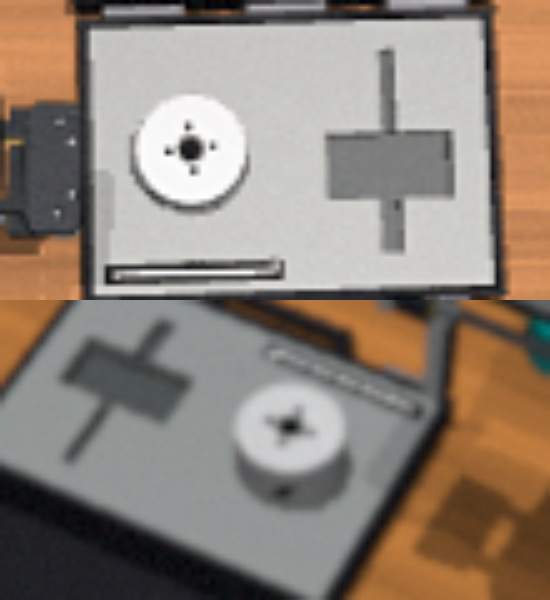

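Top and scene crops show the large saw upright over the well (cap at (190,150) in the top crop). A gentle touch on the cap with closed fingers will confirm the height.

```bash
python3 -m inch '[{"dx":0.007,"dy":-0.03,"dz":0,"wx":0,"wy":0,"wz":0,"gripper":0.5},{"dx":0.015,"dy":-0.065,"dz":0,"wx":0,"wy":0,"wz":0,"gripper":0},{"dx":0.023,"dy":-0.1,"dz":0,"wx":0,"wy":0,"wz":0,"gripper":0},{"dx":0.0314,"dy":-0.1356,"dz":0,"wx":0,"wy":0,"wz":0,"gripper":0},{"dx":0.0314,"dy":-0.1356,"dz":-0.01,"wx":0,"wy":0,"wz":0,"gripper":0}]' 20
python3 -m inch '[{"dx":0,"dy":0,"dz":-0.01,"wx":0,"wy":0,"wz":0,"gripper":0},{"dx":0,"dy":0,"dz":-0.02,"wx":0,"wy":0,"wz":0,"gripper":0},{"dx":0,"dy":0,"dz":-0.028,"wx":0,"wy":0,"wz":0,"gripper":0},{"dx":0,"dy":0,"dz":-0.034,"wx":0,"wy":0,"wz":0,"gripper":0},{"dx":0,"dy":0,"dz":-0.036,"wx":0,"wy":0,"wz":0,"gripper":0}]' 20
python3 -m inch '[{"dx":0,"dy":0,"dz":-0.001,"wx":0,"wy":0,"wz":0,"gripper":0},{"dx":0,"dy":0,"dz":-0.002,"wx":0,"wy":0,"wz":0,"gripper":0},{"dx":0,"dy":0,"dz":-0.003,"wx":0,"wy":0,"wz":0,"gripper":0},{"dx":0,"dy":0,"dz":-0.004,"wx":0,"wy":0,"wz":0,"gripper":0},{"dx":0,"dy":0,"dz":-0.004,"wx":0,"wy":0,"wz":0,"gripper":0}]' 20
```

```text
clock: 17.48
eef_pos: [532.7, -86.7, 101.7]
eef_rot: [3.14, -0.003, -0.001]
wrist_force: [0.8, 0.2, -0.9]
finger_gap: 63.8
finger_force: 0.0
clock: 17.9
eef_pos: [530.5, -80.1, 63.2]
eef_rot: [-3.141, 0.002, 0.005]
wrist_force: [0.2, -0.7, -0.4]
finger_gap: 30.7
finger_force: 0.0
clock: 18.32
eef_pos: [531.1, -80.9, 60.5]
eef_rot: [3.142, -0.0, 0.004]
wrist_force: [0.3, -0.3, 0.4]
finger_gap: 0.9
finger_force: 0.0
```

```bash
python3 -m inch '[{"dx":0,"dy":0,"dz":-0.0005,"wx":0,"wy":0,"wz":0,"gripper":0},{"dx":0,"dy":0,"dz":-0.001,"wx":0,"wy":0,"wz":0,"gripper":0},{"dx":0,"dy":0,"dz":-0.0015,"wx":0,"wy":0,"wz":0,"gripper":0},{"dx":0,"dy":0,"dz":-0.0015,"wx":0,"wy":0,"wz":0,"gripper":0},{"dx":0,"dy":0,"dz":-0.0015,"wx":0,"wy":0,"wz":0,"gripper":0}]' 20
```

```text
clock: 18.73
eef_pos: [531.3, -81.0, 60.1]
eef_rot: [3.141, -0.001, 0.003]
wrist_force: [-4.4, 1.1, 13.8]
finger_gap: 0.8
finger_force: 6.6
```

Contact at 60.1 mm means both saws are fully home. Now locating the near arbor.

Run:
```python
from h import *
res={}
for n,roi,off in(("top",(130,222,170,270),[-1,.4,0]),("scene",(410,225,450,275),[1,-3.3,0])):
    im=cv2.imread(f"pics/{n}0.png"); x0,y0,x1,y1=roi; h=cv2.cvtColor(im[y0:y1,x0:x1],cv2.COLOR_BGR2HSV).astype(int)
    ns=(h[...,1]<85).astype(np.uint8)
    k=cv2.morphologyEx(ns,cv2.MORPH_CLOSE,np.ones((3,3),np.uint8)); nl,lab,st,_=cv2.connectedComponentsWithStats(k,connectivity=8); b=1+np.argmax(st[1:,4]); 
    ys,xs=np.where(lab==b); P=np.array([plane(n,(x+x0,y+y0),13)+off for x,y in zip(xs,ys)])[:,:2]
    c=P.mean(0); w,v=np.linalg.eigh(np.cov((P-c).T)); d=v[:,1]*np.sign(v[0,1]); t=(P-c)@d; nn=np.array([-d[1],d[0]])
    print(n,st[b,4],"ang",np.degrees(np.arctan2(d[1],d[0])).round(1),"ends",(c+d*t.max()).round(1),(c+d*t.min()).round(1),"len",np.ptp(t).round(1))
    s=(P-c)@nn
    for q in np.arange(t.min(),t.max(),8):
        m=(t>=q)&(t<q+8); print("   ",round(q-t.max()),np.ptp(s[m]).round(1),end=";")
    print()
    dk=(lab==b)&(h[...,2]<(110 if n=="top" else 90)); ys,xs=np.where(dk); nl,l2,s2,ce=cv2.connectedComponentsWithStats(dk.astype(np.uint8)); j=1+np.argmax(s2[1:,4])
    pc=ce[j]+(x0,y0); print("   collar",pc.round(1),s2[j],(plane(n,pc,13)+off).round(1)); res[n]=pc
print(tri(res["scene"],res["top"]))
print(manip.read_state()["joints"])
```

```text
top 171 ang 33.4 ends [486.5 354. ] [383.9 286.4] len 122.9
    -123 11.3;    -115 11.3;    -107 11.3;    -99 12.4;    -91 14.1;    -83 25.4;    -75 25.4;    -67 25.5;    -59 22.8;    -51 8.7;    -43 5.9;    -35 7.1;    -27 5.5;    -19 5.5;    -11 7.1;    -3 4.3;
   collar [153.  247.9] [18 20 10 11 47] [426.4 313.3  13. ]
scene 180 ang 32.7 ends [487.9 354.2] [384.1 287.6] len 123.4
    -123 13.3;    -115 10.1;    -107 13.2;    -99 14.6;    -91 22.3;    -83 25.3;    -75 25.3;    -67 25.2;    -59 21.3;    -51 10.7;    -43 6.8;    -35 9.0;    -27 7.5;    -19 6.7;    -11 6.7;    -3 3.7;
   collar [427.5 245.9] [14 18  9  7 39] [424.7 311.6  13. ]
(array([426.67843348, 313.49629841,  15.85467106]), np.float64(3.2360820505546157))
[-2.19482751e-01  4.38597778e-01  1.69817426e+00  1.82296199e-05
  1.00388679e+00  1.34782095e+00]
```

```bash
python3 -m inch '[{"dx":0,"dy":0,"dz":0.02,"wx":0,"wy":0,"wz":0,"gripper":0.1},{"dx":-0.005,"dy":0.02,"dz":0.04,"wx":0,"wy":0,"wz":2,"gripper":0.5},{"dx":-0.014,"dy":0.055,"dz":0.04,"wx":0,"wy":0,"wz":5,"gripper":0.6},{"dx":-0.023,"dy":0.09,"dz":0.04,"wx":0,"wy":0,"wz":8,"gripper":0.7},{"dx":-0.033,"dy":0.125,"dz":0.04,"wx":0,"wy":0,"wz":11,"gripper":0.7}]' 20
python3 -m inch '[{"dx":-0.009,"dy":0.035,"dz":0,"wx":0,"wy":0,"wz":3,"gripper":0.7},{"dx":-0.019,"dy":0.07,"dz":0,"wx":0,"wy":0,"wz":6,"gripper":0.7},{"dx":-0.028,"dy":0.105,"dz":0,"wx":0,"wy":0,"wz":9,"gripper":0.7},{"dx":-0.038,"dy":0.14,"dz":0,"wx":0,"wy":0,"wz":12,"gripper":0.7},{"dx":-0.047,"dy":0.175,"dz":0,"wx":0,"wy":0,"wz":15,"gripper":0.7}]' 20
python3 -m inch '[{"dx":-0.009,"dy":0.034,"dz":0,"wx":0,"wy":0,"wz":3,"gripper":0.7},{"dx":-0.018,"dy":0.067,"dz":0,"wx":0,"wy":0,"wz":5,"gripper":0.7},{"dx":-0.0265,"dy":0.094,"dz":0,"wx":0,"wy":0,"wz":6.8,"gripper":0.7},{"dx":-0.0265,"dy":0.094,"dz":-0.01,"wx":0,"wy":0,"wz":6.8,"gripper":0.7},{"dx":-0.0265,"dy":0.094,"dz":-0.03,"wx":0,"wy":0,"wz":6.8,"gripper":0.7}]' 20
python3 -m inch '[{"dx":0,"dy":0,"dz":-0.025,"wx":0,"wy":0,"wz":0,"gripper":0.7},{"dx":0,"dy":0,"dz":-0.045,"wx":0,"wy":0,"wz":0,"gripper":0.7},{"dx":0,"dy":0,"dz":-0.058,"wx":0,"wy":0,"wz":0,"gripper":0.7},{"dx":0,"dy":0,"dz":-0.0629,"wx":0,"wy":0,"wz":0,"gripper":0.7},{"dx":0,"dy":0,"dz":-0.0629,"wx":0,"wy":0,"wz":0,"gripper":0.7}]' 5
```

```text
clock: 19.15
eef_pos: [497.7, 45.1, 99.4]
eef_rot: [3.141, -0.001, 0.197]
wrist_force: [1.1, 0.3, 0.0]
finger_gap: 30.8
finger_force: 0.0
clock: 19.57
eef_pos: [450.2, 220.7, 99.2]
eef_rot: [3.142, -0.0, 0.46]
wrist_force: [0.7, -0.8, 0.2]
finger_gap: 63.7
finger_force: 0.0
clock: 19.98
eef_pos: [424.9, 314.9, 70.3]
eef_rot: [3.142, -0.004, 0.579]
wrist_force: [1.0, -0.6, -0.4]
finger_gap: 65.7
finger_force: 0.0
clock: 20.4
eef_pos: [424.2, 312.5, 5.1]
eef_rot: [3.142, 0.002, 0.576]
wrist_force: [-0.2, -0.3, -0.4]
finger_gap: 66.0
finger_force: 0.0
```

```bash
python3 -m inch '[{"dx":0,"dy":0,"dz":0,"wx":0,"wy":0,"wz":0,"gripper":0.5},{"dx":0,"dy":0,"dz":0,"wx":0,"wy":0,"wz":0,"gripper":0.3},{"dx":0,"dy":0,"dz":0,"wx":0,"wy":0,"wz":0,"gripper":0.1},{"dx":0,"dy":0,"dz":0,"wx":0,"wy":0,"wz":0,"gripper":0.1},{"dx":0,"dy":0,"dz":0,"wx":0,"wy":0,"wz":0,"gripper":0.1}]' 5
python3 -m inch '[{"dx":0,"dy":0,"dz":0,"wx":0,"wy":0,"wz":0,"gripper":0.1},{"dx":0,"dy":0,"dz":0,"wx":0,"wy":0,"wz":0,"gripper":0.1},{"dx":0,"dy":0,"dz":0.03,"wx":0,"wy":0,"wz":0,"gripper":0.1},{"dx":0,"dy":0,"dz":0.06,"wx":0,"wy":0,"wz":0,"gripper":0.1},{"dx":0,"dy":0,"dz":0.09,"wx":0,"wy":0,"wz":0,"gripper":0.1}]' 30
```

```text
clock: 20.82
eef_pos: [424.7, 313.2, 6.6]
eef_rot: [-3.142, -0.001, 0.576]
wrist_force: [-0.7, 0.8, -0.7]
finger_gap: 35.6
finger_force: 0.0
clock: 21.23
eef_pos: [424.1, 312.7, 96.8]
eef_rot: [-3.142, 0.001, 0.576]
wrist_force: [-0.4, 0.7, -1.6]
finger_gap: 25.4
finger_force: 30.0
```

```bash
python3 -m inch '[{"dx":0.007,"dy":-0.035,"dz":0,"wx":0,"wy":0,"wz":-2,"gripper":0.1},{"dx":0.013,"dy":-0.07,"dz":0,"wx":0,"wy":0,"wz":-4,"gripper":0.1},{"dx":0.02,"dy":-0.105,"dz":0,"wx":0,"wy":0,"wz":-6,"gripper":0.1},{"dx":0.026,"dy":-0.14,"dz":0,"wx":0,"wy":0,"wz":-8,"gripper":0.1},{"dx":0.033,"dy":-0.173,"dz":0,"wx":0,"wy":0,"wz":-10,"gripper":0.1}]' 30
python3 -m inch '[{"dx":0.007,"dy":-0.035,"dz":0,"wx":0,"wy":0,"wz":-2,"gripper":0.1},{"dx":0.013,"dy":-0.07,"dz":0,"wx":0,"wy":0,"wz":-4,"gripper":0.1},{"dx":0.02,"dy":-0.105,"dz":0,"wx":0,"wy":0,"wz":-6,"gripper":0.1},{"dx":0.026,"dy":-0.14,"dz":0,"wx":0,"wy":0,"wz":-8,"gripper":0.1},{"dx":0.033,"dy":-0.173,"dz":0,"wx":0,"wy":0,"wz":-10,"gripper":0.1}]' 30
python3 -m inch '[{"dx":0.007,"dy":-0.035,"dz":0,"wx":0,"wy":0,"wz":-2,"gripper":0.1},{"dx":0.014,"dy":-0.07,"dz":0,"wx":0,"wy":0,"wz":-4,"gripper":0.1},{"dx":0.02,"dy":-0.105,"dz":0,"wx":0,"wy":0,"wz":-7,"gripper":0.1},{"dx":0.027,"dy":-0.14,"dz":0,"wx":0,"wy":0,"wz":-9,"gripper":0.1},{"dx":0.0339,"dy":-0.173,"dz":0,"wx":0,"wy":0,"wz":-11,"gripper":0.1}]' 30
python3 -m inch '[{"dx":0,"dy":0,"dz":-0.01,"wx":0,"wy":0,"wz":0,"gripper":0.1},{"dx":0,"dy":0,"dz":-0.02,"wx":0,"wy":0,"wz":0,"gripper":0.1},{"dx":0,"dy":0,"dz":-0.035,"wx":0,"wy":0,"wz":0,"gripper":0.1},{"dx":0,"dy":0,"dz":-0.05,"wx":0,"wy":0,"wz":0,"gripper":0.1},{"dx":0,"dy":0,"dz":-0.05,"wx":0,"wy":0,"wz":0,"gripper":0.1}]' 30
python3 - <<'E'
from h import *
for n in C: cv2.imwrite(f"pics/{n}4.png",manip.camera(n))
s=manip.read_state(); print(s["eef_pos"],s["eef_rot"])
a=cv2.imread("pics/top4.png")[170:250,250:350]; b=cv2.imread("pics/scene4.png")[160:240,225:325]
cv2.imwrite("pics/v4.png",np.hstack([cv2.resize(a,(400,320)),cv2.resize(b,(400,320))]))
E
```

```text
clock: 21.65
eef_pos: [457.2, 138.3, 96.0]
eef_rot: [-3.142, 0.0, 0.4]
wrist_force: [0.7, -0.4, -2.1]
finger_gap: 25.5
finger_force: 30.0
clock: 22.07
eef_pos: [490.3, -34.9, 96.0]
eef_rot: [-3.142, 0.0, 0.225]
wrist_force: [0.9, 0.5, -1.4]
finger_gap: 25.8
finger_force: 30.0
clock: 22.48
eef_pos: [524.2, -208.0, 95.9]
eef_rot: [-3.142, 0.0, 0.033]
wrist_force: [-0.5, 1.3, -1.5]
finger_gap: 25.4
finger_force: 30.0
clock: 22.9
eef_pos: [522.6, -204.1, 42.7]
eef_rot: [-3.139, 0.005, 0.036]
wrist_force: [-0.4, -0.7, -2.2]
finger_gap: 25.9
finger_force: 30.0
[ 524.08226026 -204.96175397   45.70571434] [-3.14077774e+00  1.34705802e-03  3.60395632e-02]
```

View pics/v4.png

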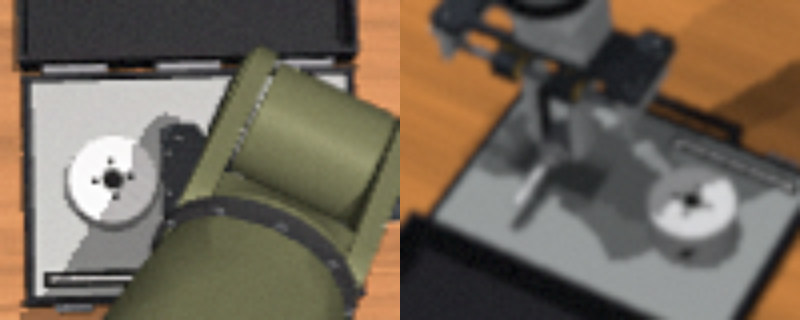

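The scene crop shows the drill from (545,165) to its tip near (518,199), just above the narrow slot. Checking the tip position numerically.

Run:
```python
from h import *
im=cv2.imread("pics/scene4.png"); g=cv2.cvtColor(im,cv2.COLOR_BGR2GRAY)
print(manip.read_state()["eef_pos"]); 
print(g[198:220,246:266])
for p in((254,209),(254,211),(255,208)): print(p,(plane("scene",p,52.5)+[1,-3.3,0]).round(1))
X=np.array([524.4,-206,52.5]); d=np.array([np.cos(.036),np.sin(.036),0])
for r in(70,73,76,79): print(r,(X+r*d).round(1),proj("scene",X+r*d-[1,-3.3,0]).round(1))
```

```text
[ 524.08226026 -204.96175397   45.70571434]
[[ 95  88  79  80  80  77  73  68  60  51  49  42  42  54  73  84  91  89
   83  80]
 [ 97  93  91  87  87  75  69  63  57  50  44  43  46  58  79  95 100  92
   78  77]
 [ 96  93  97  94  90  81  65  57  50  43  41  43  58  74  90  97 102  90
   76  61]
 [ 97  95  97  95  93  86  74  62  53  45  46  54  79 111 120 104  80  71
   61  48]
 [111 104  97  95  95  92  87  79  70  62  55  74 121 155 145  98  57  50
   44  40]
 [138 127 111 106 107 107 104 104  95  85  87 115 161 170 130  72  46  43
   41  43]
 [152 147 139 135 135 135 137 135 128 111 114 150 174 150  95  53  40  41
   41  42]
 [153 153 150 152 151 152 152 153 145 137 145 167 155 112  71  48  44  46
   47  42]
 [154 155 152 155 153 152 153 153 153 155 166 168 127  83  55  49  56  62
   60  52]
 [154 153 153 153 156 154 154 153 159 175 178 155 103  66  55  60  73  77
   74  65]
 [154 153 153 152 153 153 151 155 173 189 172 132  86  59  52  72  89  96
   87  78]
 [153 155 153 155 152 153 150 160 189 184 147 110  76  57  67  91 118 130
  117  90]
 [153 155 153 154 152 152 151 160 17
[... 376 characters left out ...]
3
  154 154]
 [153 153 153 155 155 152 138 103  75  77  93 115 139 151 153 153 153 153
  154 154]
 [156 154 155 154 153 147 130  95  83  96 114 138 150 153 154 154 156 155
  154 153]
 [155 154 153 154 154 152 138 118 112 127 141 150 154 155 154 154 155 153
  153 153]
 [152 155 156 154 154 155 152 142 142 147 151 153 154 155 154 152 153 154
  152 155]
 [138 147 153 156 154 155 154 152 153 154 152 155 154 154 155 154 153 155
  153 155]]
(254, 209) [ 591.4 -201.6   52.5]
(254, 211) [ 597.9 -197.4   52.5]
(255, 208) [ 586.6 -201.    52.5]
70 [ 594.4 -203.5   52.5] [253.  209.4]
73 [ 597.4 -203.4   52.5] [252.5 210.1]
76 [ 600.4 -203.3   52.5] [252.  210.8]
79 [ 603.3 -203.2   52.5] [251.5 211.5]
```

```bash
python3 -m inch '[{"dx":0.0005,"dy":0.0006,"dz":-0.005,"wx":0,"wy":0,"wz":0,"gripper":0.1},{"dx":0.0005,"dy":0.0006,"dz":-0.01,"wx":0,"wy":0,"wz":0,"gripper":0.1},{"dx":0.0005,"dy":0.0006,"dz":-0.015,"wx":0,"wy":0,"wz":0,"gripper":0.1},{"dx":0.0005,"dy":0.0006,"dz":-0.02,"wx":0,"wy":0,"wz":0,"gripper":0.1},{"dx":0.0005,"dy":0.0006,"dz":-0.023,"wx":0,"wy":0,"wz":0,"gripper":0.1}]' 30
python3 -m inch '[{"dx":0,"dy":0,"dz":-0.001,"wx":0,"wy":0,"wz":0,"gripper":0.1},{"dx":0,"dy":0,"dz":-0.002,"wx":0,"wy":0,"wz":0,"gripper":0.1},{"dx":0,"dy":0,"dz":-0.003,"wx":0,"wy":0,"wz":0,"gripper":0.1},{"dx":0,"dy":0,"dz":-0.004,"wx":0,"wy":0,"wz":0,"gripper":0.1},{"dx":0,"dy":0,"dz":-0.004,"wx":0,"wy":0,"wz":0,"gripper":0.1}]' 30
python3 -c "
from cell import manip
s=manip.read_state();print(s['wrist_force'],s['moment'],s['eef_pos'])"
```

```text
clock: 23.42
eef_pos: [524.7, -205.2, 22.4]
eef_rot: [-3.141, 0.0, 0.035]
wrist_force: [-0.6, 0.4, -1.4]
finger_gap: 25.8
finger_force: 30.0
clock: 23.83
eef_pos: [524.9, -205.4, 19.0]
eef_rot: [3.142, -0.0, 0.035]
wrist_force: [0.4, 0.3, -1.8]
finger_gap: 25.8
finger_force: 30.0
[ 0.36842952  0.32665755 -1.75192801] [ 0.00275089  0.00187568 -0.00687854] [ 524.91286666 -205.37884228   19.01086933]
```

```bash
python3 -m inch '[{"dx":0,"dy":0,"dz":-0.001,"wx":0,"wy":0,"wz":0,"gripper":0.1},{"dx":0,"dy":0,"dz":-0.002,"wx":0,"wy":0,"wz":0,"gripper":0.1},{"dx":0,"dy":0,"dz":-0.003,"wx":0,"wy":0,"wz":0,"gripper":0.1},{"dx":0,"dy":0,"dz":-0.0035,"wx":0,"wy":0,"wz":0,"gripper":0.1},{"dx":0,"dy":0,"dz":-0.0035,"wx":0,"wy":0,"wz":0,"gripper":0.1}]' 20
python3 -c "
from cell import manip
s=manip.read_state();print(s['wrist_force'],s['moment'],s['eef_pos'])"
```

```text
clock: 24.25
eef_pos: [524.8, -205.3, 15.4]
eef_rot: [-3.142, 0.0, 0.035]
wrist_force: [0.3, -0.3, -2.0]
finger_gap: 26.0
finger_force: 20.0
[ 0.25375264 -0.30122914 -2.03712691] [ 0.04915049  0.01730292 -0.03683424] [ 524.84754492 -205.33391659   15.4083852 ]
```

```bash
python3 -m inch '[{"dx":0,"dy":0,"dz":-0.001,"wx":0,"wy":0,"wz":0,"gripper":0.1},{"dx":0,"dy":0,"dz":-0.002,"wx":0,"wy":0,"wz":0,"gripper":0.1},{"dx":0,"dy":0,"dz":-0.003,"wx":0,"wy":0,"wz":0,"gripper":0.1},{"dx":0,"dy":0,"dz":-0.0038,"wx":0,"wy":0,"wz":0,"gripper":0.1},{"dx":0,"dy":0,"dz":-0.0038,"wx":0,"wy":0,"wz":0,"gripper":0.1}]' 10
python3 -c "
from cell import manip
s=manip.read_state();print(s['wrist_force'],s['moment'],s['eef_pos'])"
```

```text
clock: 24.67
eef_pos: [525.0, -205.4, 12.3]
eef_rot: [3.142, -0.0, 0.035]
wrist_force: [-3.7, 2.3, 5.8]
finger_gap: 25.7
finger_force: 10.0
[-3.67599246  2.29765771  5.80255637] [ 0.30645969  0.5616762  -0.031499  ] [ 524.97770485 -205.37645093   12.28295064]
```

On the floor at the expected height (12.3 mm, expected 12). Releasing within the notch and backing off.

```bash
python3 -m inch '[{"dx":0,"dy":0,"dz":0.0005,"wx":0,"wy":0,"wz":0,"gripper":0.3},{"dx":0,"dy":0,"dz":0.0005,"wx":0,"wy":0,"wz":0,"gripper":0.4},{"dx":0,"dy":0,"dz":0.0005,"wx":0,"wy":0,"wz":0,"gripper":0.4},{"dx":0,"dy":0,"dz":0.0005,"wx":0,"wy":0,"wz":0,"gripper":0.4},{"dx":0,"dy":0,"dz":0.01,"wx":0,"wy":0,"wz":0,"gripper":0.4}]' 10
python3 -m inch '[{"dx":0,"dy":0,"dz":0.02,"wx":0,"wy":0,"wz":0,"gripper":0.4},{"dx":0,"dy":0,"dz":0.05,"wx":0,"wy":0,"wz":0,"gripper":0.4},{"dx":0,"dy":0,"dz":0.09,"wx":0,"wy":0,"wz":0,"gripper":0.4},{"dx":-0.02,"dy":-0.02,"dz":0.12,"wx":0,"wy":0,"wz":0,"gripper":0.4},{"dx":-0.05,"dy":-0.04,"dz":0.14,"wx":0,"wy":0,"wz":0,"gripper":0.4}]' 10
python3 -m inch '[{"dx":-0.02,"dy":-0.03,"dz":0,"wx":0,"wy":0,"wz":0,"gripper":0.4},{"dx":-0.04,"dy":-0.06,"dz":0,"wx":0,"wy":0,"wz":0,"gripper":0.4},{"dx":-0.06,"dy":-0.09,"dz":0,"wx":0,"wy":0,"wz":0,"gripper":0.4},{"dx":-0.08,"dy":-0.12,"dz":0,"wx":0,"wy":0,"wz":0,"gripper":0.4},{"dx":-0.1,"dy":-0.15,"dz":0,"wx":0,"wy":0,"wz":0,"gripper":0.4}]' 10
python3 - <<'E'
from h import *
for n,roi,off in(("top",(300,195,336,240),[-1,.4,0]),("scene",(245,178,285,225),[1,-3.3,0])):
    im=manip.camera(n); cv2.imwrite(f"pics/{n}5.png",im); x0,y0,x1,y1=roi
    h=cv2.cvtColor(im[y0:y1,x0:x1],cv2.COLOR_BGR2HSV)[...,2]
    o=cv2.cvtColor(cv2.imread(f"pics/{n}0.png")[y0:y1,x0:x1],cv2.COLOR_BGR2HSV)[...,2]
    d=cv2.absdiff(h,o); ys,xs=np.where(d>35); P=np.array([plane(n,(x+x0,y+y0),19)+off for x,y in zip(xs,ys)])[:,:2]
    if not len(P): print(n,"none"); continue
    c=P.mean(0); print(n,len(P),c.round(1),P.min(0).round(1),P.max(0).round(1))
    for a in range(440,620,15):
        m=(P[:,0]>=a)&(P[:,0]<a+15)
        if m.any(): print("  ",a,m.sum(),P[m,1].mean().round(1),np.ptp(P[m,1]).round(1))
E
```

```text
clock: 25.08
eef_pos: [524.1, -205.0, 20.5]
eef_rot: [-3.14, 0.002, 0.035]
wrist_force: [0.1, 0.6, -1.0]
finger_gap: 37.2
finger_force: 0.0
clock: 25.5
eef_pos: [476.1, -245.5, 165.7]
eef_rot: [3.139, -0.004, 0.038]
wrist_force: [0.0, -0.8, -0.5]
finger_gap: 37.5
finger_force: 0.0
clock: 25.92
eef_pos: [373.7, -396.6, 162.7]
eef_rot: [3.141, -0.001, 0.035]
wrist_force: [1.3, 0.3, 0.3]
finger_gap: 37.4
finger_force: 0.0
top 111 [ 529.2 -204.7] [ 479.6 -217.6] [ 597.6 -189.1]
   470 6 -208.1 6.3
   485 15 -208.1 6.3
   500 22 -205.5 22.1
   515 16 -202.5 25.3
   530 21 -201.7 28.5
   545 12 -205.7 6.3
   560 7 -206.2 3.2
   575 6 -204.3 3.2
   590 6 -203.3 3.2
scene 80 [ 533.6 -205.6] [ 475.1 -213.9] [ 596.4 -189.3]
   470 9 -206.9 10.8
   485 15 -207.8 12.0
   500 9 -208.3 8.5
   530 13 -203.5 21.7
   545 9 -204.7 6.2
   560 10 -204.5 7.7
   575 9 -204.2 7.0
   590 6 -203.5 7.6
```

Run:
```python
from h import *
for n,p,v in(("top",(278,214),225),("scene",(297,210),165)):
    print(n,[cen(cv2.imread(f"pics/{n}{k}.png"),p,12,v) for k in(3,5)])
s=manip.read_state(); print(s["qd"].round(3),s["clock"]); print(manip.sign_off())
```

```text
top [(array([277.85790754, 214.11484185]), 342.5), (array([277.78445398, 214.18597997]), 349.5)]
scene [(array([297.57538995, 209.6943963 ]), 288.5), (array([297.57175926, 209.70891204]), 288.0)]
[ 0.081 -0.014  0.026  0.018 -0.002  0.076] 26.0167
the job is handed in; nothing more can be done
None
```

The job is handed in at 26 s: by touch and camera the medium and large saws are nested home over the small one and the arbor lies fully down in its pocket, though the verdict was not shown to me.

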